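# Wind the bench lift level with the riser

### The arm

A 6-joint arm with a two-finger parallel gripper is mounted at the origin on the work surface. World frame = base frame: x ahead of the robot, y to its left, z up, the work surface at z = 0. Lengths are in mm, angles in rad, forces in N, time in s.
With the tool pointing down it reaches from about 375 to 750 mm from the base axis. Payload 9 kg.
Tool frame: the origin (TCP) lies at the very end of the fingers, on their centre line; the grasp point (between the pads) lies 19 mm behind it; z points along the fingers, y is the line along which they close (so a half turn about z gives the same grasp; the last joint's range is limited). The gripper opens to 85 mm and grips with 20 to 120 N. Pads are 22 mm wide; open, the fingers measure 114 mm over their backs; the gripper's body (76 mm by 85 mm) begins 54 mm behind the grasp point. The pads swing forward as they close: fully open they stand 13 mm farther back than shut.
Start: joints at [-1.517, 0.104, 0.097, 1.564, 0, 1.353], TCP at [161.088, -578.003, 231.331] pointing down, gripper open.
Joint ranges: [-2.99, 2.99], [-0.84, 1.86], [-1.1, 1.16], [-1.84, 2.11], [-1.51, 1.56], [-3.14, 3.14]. Speed limits (rad/s): [2.22, 2.22, 2.57, 3.14, 3.14, 3.14].

### API

Orientations are given as a unit quaternion [w, x, y, z].
In Python, from rig import sensors, vision, ticket, cut_out, pinpoint gives the robot as it stands. The module is installed in compiled form; this text tells all that it offers.
- The arm moves only by the tool play_rows, never from a script. Its argument "moves" is text: rows parted by semicolons, each of 7 numbers parted by spaces: the shift along the world's x, y, z in cm, then the turn, a rotation vector about the world's x, y, z in degrees, then the opening in per cent of the stroke, from 0 (shut) to 100 (fully open). In form: dx dy dz rx ry rz hand; .... A call has 1 to 5 rows; each row is the pose to reach, as a shift and turn from the pose commanded when the call began; what a row does not reach only later rows make up. A row lasts 1/12 s, in which the tool goes at most 41.7 mm and 7.16 degrees, less where a joint would pass 70% of its speed; a pose out of reach is approached as far as the arm can. A call with a gripper value outside its range is refused whole. The fingers move at their own pace and stop on an object; the grip force is fixed at half the most. Time passes only in rows, so rows that repeat a pose let the fingers close. It gives the time, the measured TCP pose, the force, the opening and the grip force at its end, in the units of the state.
- sensors.get_state(): the state, without advancing time (a new reading comes with each control period).
- vision.capture(name): name is "scene" or "top" or "wrist"; returns a dict with "frame" (480x640x3 uint8, blue, green, red), "vfov" (degrees; the focal length in pixels is half the picture's height over the tangent of half this angle, whatever the lens; pixels are square), "cx", "cy" (the principal point, pixels), "view" (4x4, takes a point from world to camera coordinates). Camera axes: x right, y down, z forward; pixel columns grow to the right and rows downward; lengths in mm; the calibration is good to about 2 mm. A picture is of the moment at which its call begins. There is no depth.
- ticket.close_job(): hands the job in; it is judged then, once.
Trained networks look in the newest picture that a camera, given by its name, has taken for a name from the list of things; names that differ only in an ending like _2 or _b are one class to them, and where a whole thing is asked for, a point or a joint stands for the part that bears it (a point fixed in the world has none). Each returns a list of dicts, best first, with "confidence" (0 to 1); they miss things now and then, are a little off and sometimes report something else, mostly with a low value. They report only what shows in the picture. A call takes as long as a camera call.
- cut_out(camera, target): "mask" (480x640 bool, what is visible of it) and "centre" ([column, row] in pixels, amid what is visible of it).
- pinpoint(camera, target): "centre" ([column, row] in pixels: a listed point, or the origin of a listed thing).
The state is a dict: "time": time; "joint_pos": joint angles; "joint_velocities": joint speeds; "joint_efforts": joint torques, N m; "ee_pos": TCP position; "tool_rot": TCP orientation; "ft_force": force on the tool from outside, world axes, zero at the start; "moment": the same for the moment, N m; "opening": opening from 0.0 (shut) to 1.0 (fully open); "grip_force": force on a finger pad.
Only numpy, scipy, OpenCV 4.12 (cv2) and the standard library are available. Lean on these libraries where they do the work, as an engineer would, in place of code of your own. Each camera call takes 0.05 s, during which the arm holds its last target. There are 200 camera calls.

### The job

Put the loose crank handle fully home on the leaning square shaft of the screw lift, before the lift's table has been raised at all, and wind the table up until its top is flush (within 2 mm) with the steel plate of the riser behind it, so that lock cases can be slid across. Leave the crank on the shaft and let go, and do not push about the lock case, carton, power screwdriver or steel cup standing about.

Things in the scene. Friction and masses are not known exactly. Their poses are not given: they have to be found in the camera images.
- crank_mouth (a point): Centre of the lower end of the loose steel crank's hub (30 x 30 mm); z up the socket axis, x along the arm. Square socket 16 mm wide (sides along x, y), 26 mm deep, open below. Along z: hub to 34 mm; arm 26 to 34, 18 wide, to 70 mm from the axis; boss 34 to 66; knob 36 to 78. 0.29 kg. Starts standing on its hub, any yaw, in any of four places.
- crank_boss (a point): Centre of the crank's square grip boss, 18 x 18 mm (sides parallel to crank x and y), 32 mm tall, on the socket axis 50 mm from the mouth; z as crank_mouth. A good grasp to lift and fit the crank.
- crank_knob (a point): Centre of the crank's black knob, a cylinder 20 mm in diameter and 42 mm long, parallel to the socket axis and 60 mm from it; it spins freely on the arm, so a hand that grips it can go round without turning. Axes as crank_mouth.
- shaft_seat (a point): Centre of the collar's top (40 mm across) at the foot of the lift's shaft, 68 mm up. z runs up the shaft, which leans 0.56 rad from vertical, roughly to the robot. Shaft 14 x 14 mm (sides along x, y, which turn with it) to 14 mm, then a blunt pyramid to 24. Crank is home when its mouth rests here, any of four ways. Clockwise seen from above raises the table 12 mm a turn. Stiff (0.2 N m), stays as left.
- lift_top (a point): On the top face of the lift's steel table plate (130 x 130 x 12 mm), middle of its rear edge, next to the riser; its z is the table's height, 105 to 113 mm at the start. It rises straight up; two 6 mm ribs stand on its sides. The table's centre lies 55 mm nearer the front, and 135 mm behind the shaft's seat.
- slab_top (a point): On the top face of the fixed steel plate (130 x 110 mm) of the grey riser, near the middle of its front edge next to the lift; its z is the height to match, 132 to 144 mm above the bench; z up. A lock case stands at its far end.
- lockcase: Loose black open steel lock case, 85 x 78 x 22 mm, 0.35 kg; origin at the centre of its underside. Bystander.
- carton: Loose small brown carton, 70 x 50 x 65 mm, 0.3 kg; origin at the centre of its underside. Bystander.
- driver: Power screwdriver lying on its side along its own x, 195 mm long (from -80 to +115 mm), 34 mm thick; origin on its underside. Bystander.
- cup: Loose open dark steel cup, 60 mm across the rim, 70 mm tall, 0.5 kg, standing beside the lift, to its left seen from the robot, about 140 mm off the lift's middle line; origin at the centre of its underside. Bystander.

How it is judged (in metres and radians):
On the way, in this order (a step that is already met when the one before it is completed fails the run):
1. the crank is home on the shaft while the table still lies more than 14 mm below the riser (distance between crank_mouth and shaft_seat below 0.005 m and angle between the z axis of crank_mouth and the z axis of shaft_seat, either way round below 0.17 rad and z of lift_top in the frame of slab_top below -0.014 m), for 0.2 s.
2. the table comes flush with the riser with the crank on the shaft (distance between crank_mouth and shaft_seat below 0.01 m and angle between the z axis of crank_mouth and the z axis of shaft_seat, either way round below 0.25 rad and z of lift_top in the frame of slab_top between -0.002 and 0.002 m), for 0.2 s.
At the end, for the whole second after the job is handed in: The table's top is within 2 mm of the riser's top in height; the crank is still on the shaft (mouth within 10 mm of the collar, axes within 14 degrees), released and at rest (all of step 2 and linear speed of crank below 0.02 m/s); the robot touches nothing.
It fails at once if the lockcase is moved by more than 30 mm (distance of lockcase from where it was at the start of the episode above 0.03 m).
It fails at once if the carton is moved by more than 30 mm (distance of carton from where it was at the start of the episode above 0.03 m).
It fails at once if the driver is moved by more than 30 mm (distance of driver from where it was at the start of the episode above 0.03 m).
It fails at once if the cup is moved by more than 30 mm (distance of cup from where it was at the start of the episode above 0.03 m).
It also fails if it takes over 72 s, if anything falls off the work surface, if the arm or the gripper's body presses on something with over 40 N, if the wrist force passes 120 N, or if a joint passes its speed limit or range.

## Working session

There is one attempt and no reset: what is moved stays moved. The work goes in short steps, Python scripts to look and compute and a tool call to move; the robot and the scene stay as the last step left them, time stands still between calls to the robot, and variables do not carry over. Pictures are saved under pics/ and viewed, at most 10 in all, crops included, and the job is handed in when it is done.

Besides the shell and the picture viewer there is one more tool, called after ">>>" in YAML: its name, and indented under it one key for each argument. play_rows: Moves the arm, as the interface text tells. Its arguments: {"type":"object","properties":{"moves":{"type":"string"}},"required":["moves"]}

```bash
mkdir -p pics; cat > h.py <<'E'
import numpy as np, cv2
from rig import sensors, vision, ticket, cut_out, pinpoint
from scipy.spatial.transform import Rotation as R
def cam(c):
    f=240/np.tan(np.radians(c["vfov"])/2); V=np.array(c["view"])
    return f,c["cx"],c["cy"],V
def proj(c,p):
    f,cx,cy,V=cam(c); q=V[:3,:3]@np.array(p,float)+V[:3,3]
    return np.array([cx+f*q[0]/q[2],cy+f*q[1]/q[2]])
def ray(c,uv):
    f,cx,cy,V=cam(c); d=V[:3,:3].T@np.array([(uv[0]-cx)/f,(uv[1]-cy)/f,1]); o=-V[:3,:3].T@V[:3,3]
    return o,d/np.linalg.norm(d)
def onz(c,uv,z):
    o,d=ray(c,uv); return o+d*(z-o[2])/d[2]
def tri(obs):
    A=np.zeros((3,3));b=np.zeros(3)
    for c,uv in obs:
        o,d=ray(c,uv);P=np.eye(3)-np.outer(d,d);A+=P;b+=P@o
    p=np.linalg.solve(A,b)
    return p,[np.round(proj(c,p)-uv,1) for c,uv in obs]
E
cat > a.py <<'E'
from h import *
np.set_printoptions(precision=1,suppress=True)
cs={n:vision.capture(n) for n in("scene","top","wrist")}
for n in cs: cv2.imwrite(f"pics/{n}0.png",cs[n]["frame"])
for n in cs: print(n,cs[n]["vfov"],cs[n]["cx"],cs[n]["cy"],"cam at",ray(cs[n],(320,240)))
for t in["crank_mouth","crank_boss","crank_knob","shaft_seat","lift_top","slab_top","lockcase","carton","driver","cup"]:
    obs=[]
    for n in cs:
        r=pinpoint(n,t)
        print(t,n,[(np.round(x["centre"],1),round(x["confidence"],2)) for x in r[:3]])
        if r and n!="wrist": obs.append((cs[n],r[0]["centre"]))
    if len(obs)>1: print("   ",*tri(obs))
print(sensors.get_state())
E
python3 a.py
```

```text
scene 55.78848786612714 322.1177637102035 243.73461490965906 cam at (array([1191.4,  -11.8,  678.4]), array([-0.7,  0. , -0.7]))
top 54.113053051978795 315.3874018160799 237.72750360563606 cam at (array([ 458.9,  -11.6, 1047.9]), array([ 0.1,  0. , -1. ]))
wrist 71.07845146959468 328.07331613441903 245.44043267368076 cam at (array([ 226. , -560.1,  374. ]), array([-0.2, -0. , -1. ]))
crank_mouth scene [(array([473.6, 305.8]), 0.65)]
crank_mouth top [(array([191. , 226.8]), 0.85)]
crank_mouth wrist []
    [639.1 286.5  -8.5] [array([-1. ,  0.1]), array([-0.8, -0.2])]
crank_boss scene []
crank_boss top [(array([183.9, 221.6]), 0.62), (array([153.2, 224.8]), 0.32)]
crank_boss wrist []
crank_knob scene [(array([508.9, 281.2]), 0.89)]
crank_knob top [(array([154.9, 219.8]), 0.56), (array([186.7, 224.3]), 0.19)]
crank_knob wrist []
    [639.7 340.9  60.8] [array([ 1.5, -0.2]), array([1.2, 0.3])]
shaft_seat scene [(array([307.7, 257.5]), 0.58)]
shaft_seat top [(array([325.5, 144.6]), 0.69), (array([324.1, 256.5]), 0.56)]
shaft_seat wrist []
    [750.2 -20.6 244.1] [array([ 2.6, -0.1]), arra
[... 724 characters left out ...]
.1]), 0.88)]
driver wrist []
    [562.5   2.6 292.7] [array([127.9, -84. ]), array([136. , -75.3])]
cup scene [(array([383.6, 294.2]), 0.8)]
cup top [(array([260.3, 241.8]), 0.95), (array([327.9, 142.9]), 0.51)]
cup wrist []
    [607.  120.9  -3.9] [array([ 1.5, -0.1]), array([1.3, 0.1])]
{'time': 1.65, 'joint_pos': array([-1.5,  0.1,  0.1,  1.6, -0. ,  1.4]), 'joint_velocities': array([-0., -0., -0.,  0., -0.,  0.]), 'joint_efforts': array([ -0. , -55.7,  50.4,   0. ,  -0. ,   0. ]), 'ee_pos': array([ 161.1, -578. ,  231.3]), 'tool_rot': array([ 0. ,  1. ,  0.1, -0. ]), 'ft_force': array([-0. , -0.9,  0.5]), 'moment': array([-0.,  0.,  0.]), 'grip_force': 0.0, 'opening': 0.9992447576134722}
```

View pics/scene0.png

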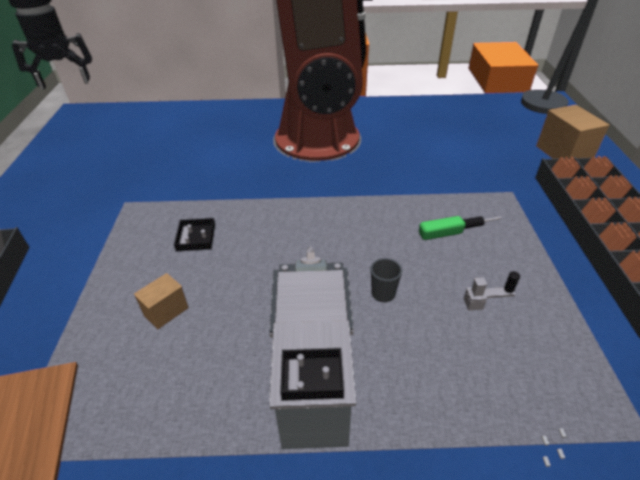

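View pics/top0.png

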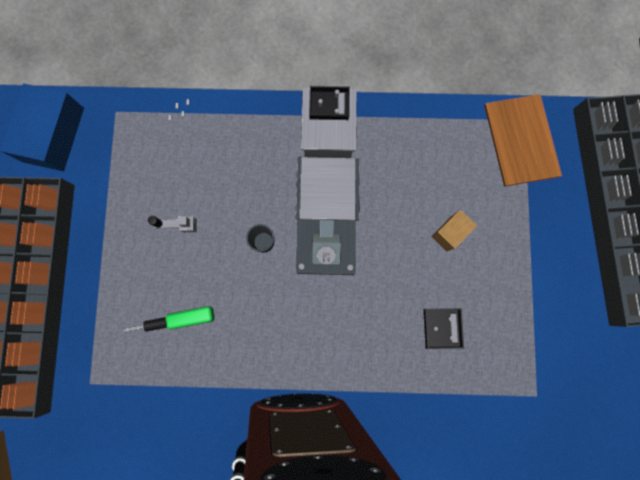

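The scene camera looks from the far side. It shows the crank at about (480,295), with its knob at (512,281). The shaft is at about (311,257) and the cup at (384,280). In the top view the crank boss is at (185,223) with its arm towards +y, and the shaft is at (326,256). I'll move the wrist camera over the shaft.

>>> play_rows:
  moves: "4 4 1 0 0 0 100; 8 8 2 0 0 0 100; 10 12 3 0 0 0 100; 12 16 4 0 0 0 100; 12 20 5 0 0 0 100"

```text
time: 2.07
ee_pos: [273.7, -410.1, 272.8]
tool_rot: [-0.0, 0.991, 0.136, 0.0]
ft_force: [0.1, -0.0, 0.0]
opening: 0.999
grip_force: 0.0
```

>>> play_rows:
  moves: "2 4 0 0 0 0 100; 4 7 0 0 0 0 100; 6 10 0 0 0 0 100; 8 13 0 0 0 0 100; 9 16 0 0 0 0 100"

```text
time: 2.48
ee_pos: [363.6, -250.0, 273.0]
tool_rot: [0.0, 0.991, 0.136, 0.0]
ft_force: [0.2, -0.2, 0.1]
opening: 0.998
grip_force: 0.0
```

>>> play_rows:
  moves: "2 4 0 0 0 0 100; 4 7 0 0 0 0 100; 6 10 0 0 0 0 100; 8 13 0 0 0 0 100; 10 16 0 0 0 0 100"

```text
time: 2.9
ee_pos: [463.1, -89.9, 273.2]
tool_rot: [0.0, 0.991, 0.136, 0.0]
ft_force: [0.6, -0.5, 0.2]
opening: 0.999
grip_force: 0.0
```

```bash
cat > b.py <<'E'
from h import *
np.set_printoptions(precision=3,suppress=True)
cs={n:vision.capture(n) for n in("top","scene","wrist")}
np.save("w.npy",cs,allow_pickle=True)
cv2.imwrite("pics/wrist1.png",cs["wrist"]["frame"])
s=sensors.get_state();print(s["time"],s["ee_pos"],R.from_quat(np.roll(s["tool_rot"],-1)).as_matrix(),s["joint_pos"])
print(ray(cs["wrist"],(320,240)))
for t,z in(("shaft_seat",68),("lift_top",109),("slab_top",138),("crank_boss",50),("crank_knob",57),("crank_mouth",0)):
  for n in cs:
    for r in pinpoint(n,t)[:3]: print(t,n,np.round(r["centre"],1),round(r["confidence"],2),onz(cs[n],r["centre"],z))
E
python3 b.py
```

```text
3.05 [463.087 -89.563 272.883] [[ 0.962  0.273 -0.   ]
 [ 0.273 -0.962  0.   ]
 [-0.    -0.    -1.   ]] [-0.469 -0.273 -0.184  1.659  0.     2.396]
(array([528.764, -69.682, 416.4  ]), array([-0.249, -0.046, -0.967]))
shaft_seat top [325.4 255.4] 0.5 [571.532 -23.183  68.   ]
shaft_seat scene [313.7 255.7] 0.53 [566.778 -17.619  68.   ]
shaft_seat wrist [292.8  89. ] 0.75 [575.279 -21.457  68.   ]
shaft_seat wrist [458.9 274.6] 0.39 [ 443.189 -244.122   68.   ]
lift_top top [329.  162.3] 0.67 [760.977 -25.991 109.   ]
lift_top scene [309.6 325.7] 0.83 [763.219 -25.736 109.   ]
lift_top scene [472.6 304.2] 0.33 [730.173 236.44  109.   ]
slab_top top [327.4 142.9] 0.87 [792.229 -21.488 138.   ]
slab_top scene [313.5 325.9] 0.66 [785.595 -19.308 138.   ]
slab_top scene [195.8 240.6] 0.56 [ 591.896 -225.495  138.   ]
crank_boss top [185.7 218.5] 0.57 [646.747 280.822  50.   ]
crank_boss top [449.8 235.1] 0.25 [ 623.792 -289.328   50.   ]
crank_boss scene [479.6 289.5] 0.63 [648.627 284.203  50.   ]
crank_knob top [154.7 226. ] 0.7 [627.504 344.339  57.   ]
crank_knob scene [509.  281.6] 0.85 [637.642 340.013  57.   ]
crank_mouth top [191.2 225.8] 0.92 [639.608 281.852   0.   ]
crank_mouth scene [473.6 301.6] 0.58 [635.581 287.599   0.   ]
```

View pics/wrist1.png

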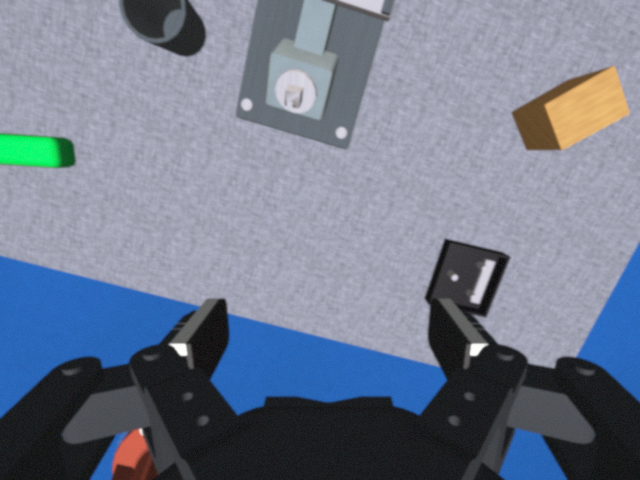

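The wrist view shows the shaft and collar at about (293,93), and the cup and cases are clear of it. I'll tilt the tool onto the shaft's axis for a close look at its yaw.

>>> play_rows:
  moves: "3 7 -10 4.4 -31.8 -15.4 100; 3 7 -10 4.4 -31.8 -15.4 100; 3 7 -10 4.4 -31.8 -15.4 100; 3 7 -10 4.4 -31.8 -15.4 100; 3 7 -10 4.4 -31.8 -15.4 100"

```text
time: 4.37
ee_pos: [509.9, -21.6, 170.0]
tool_rot: [-0.005, 0.974, 0.018, 0.226]
ft_force: [-10.6, 27.7, 35.4]
opening: 1.003
grip_force: 0.0
```

>>> play_rows:
  moves: "0 0 0 0 0 0 100; 0 0 0 0 0 0 100; 0 0 0 0 0 0 100"

```text
time: 4.62
ee_pos: [511.6, -24.6, 176.5]
tool_rot: [-0.002, 0.973, 0.019, 0.228]
ft_force: [0.5, -0.3, 0.7]
opening: 0.997
grip_force: 0.0
```

```bash
cat > c.py <<'E'
from h import *
np.set_printoptions(precision=3,suppress=True)
c=vision.capture("wrist"); np.save("w2.npy",c,allow_pickle=True)
s=sensors.get_state();print(s["time"],s["ee_pos"],R.from_quat(np.roll(s["tool_rot"],-1)).as_matrix(),s["joint_pos"])
print(ray(c,(320,240)))
for r in pinpoint("wrist","shaft_seat")[:3]: print(r["centre"],r["confidence"],onz(c,r["centre"],68))
u,v=[int(x) for x in proj(c,[567,-20,72])]; print(u,v)
f=c["frame"][max(0,v-100):v+100,max(0,u-130):u+130]
cv2.imwrite("pics/w2.png",cv2.resize(f,None,fx=3,fy=3,interpolation=cv2.INTER_CUBIC))
print(max(0,u-130),max(0,v-100))
E
python3 c.py
```

```text
4.6667 [512.006 -24.797 177.287] [[ 0.895  0.037  0.445]
 [ 0.036 -0.999  0.011]
 [ 0.446  0.006 -0.895]] [-0.425 -0.841 -0.825  1.166  0.195  2.721]
(array([508.569, -24.335, 335.293]), array([ 0.203,  0.026, -0.979]))
[327.2, 227.4] 0.83 [574.659 -22.687  68.   ]
323 235
193 135
```

View pics/w2.png

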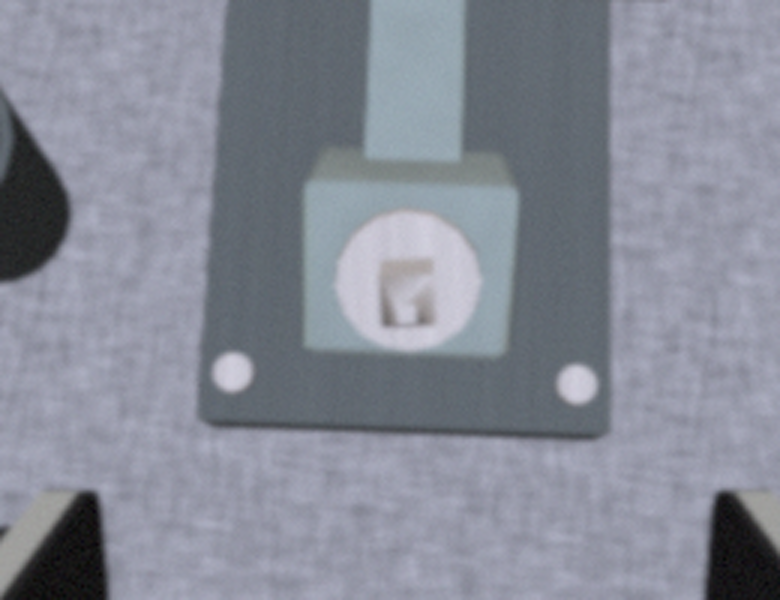

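The crop shows the shaft's square on its collar at crop pixel (408,290), turned by a few degrees relative to the lift. The bolts are at (232,372) and (577,384). Joint 2 hit its limit, so the full 0.56 rad tilt is out of reach here. I'll grip with the tool pitched relative to the crank instead. Next I'll fit the yaw with a projected model.

```bash
cat > d.py <<'E'
from h import *
np.set_printoptions(precision=2,suppress=True)
c=np.load("w2.npy",allow_pickle=True).item()
b=[onz(c,(193+u/3,135+v/3),12) for u,v in((232,372),(577,384))]
d=b[0]-b[1]; print("bolts",b,"lift yaw",np.degrees(np.arctan2(-d[0],d[1])))
psi=np.arctan2(-d[0],d[1])
# collar centre by white blob
g=c["frame"]; x0,y0=295,190
hsv=cv2.cvtColor(g,cv2.COLOR_BGR2HSV); m=((hsv[...,2]>185)).astype(np.uint8); m[:, :295]=0;m[:,362:]=0;m[:190]=0;m[258:]=0
k=max(cv2.findContours(m,cv2.RETR_EXTERNAL,cv2.CHAIN_APPROX_NONE)[0],key=cv2.contourArea)
e=cv2.fitEllipse(k); print("collar ellipse",e, onz(c,e[0],68))
seat=onz(c,e[0],68)
F=R.from_euler("zy",[psi,-0.56]).as_matrix()   # z leans to -x
S=8; im=cv2.resize(g[y0:260,x0:365],None,fx=S,fy=S,interpolation=cv2.INTER_CUBIC)
P=lambda p:tuple(int(x) for x in (proj(c,seat+F@p)-[x0,y0]+.5)*S)
out=[]
for yaw in(-8,0,8):
    o=im.copy(); Z=R.from_euler("z",yaw,degrees=True).as_matrix()
    sq=lambda h,z:[Z@np.array([a*h,q*h,z]) for a,q in((1,1),(1,-1),(-1,-1),(-1,1))]
    for q in(sq(7,0),sq(7,14)): cv2.polylines(o,[np.array([P(p) for p in q])],True,(0,0,255),1)
    for p,q in zip(sq(7,0),sq(7,14)): cv2.line(o,P(p),P(q),(0,255,0),1)
    cv2.polylines(o,[np.array([P([20*np.cos(t),20*np.sin(t),0]) for t in np.linspace(0,6.28,40)])],True,(255,0,0),1)
    out.append(o[80:480,40:500] if 0 else o)
o=np.vstack([np.hstack([im,out[0]]),np.hstack(out[1:])]); o=cv2.resize(o,(600,600),interpolation=cv2.INTER_AREA)
cv2.imwrite("pics/d.png",o)
E
python3 d.py
```

```text
bolts [array([554.79,  31.64,  12.  ]), array([555.19, -80.1 ,  12.  ])] lift yaw 0.20265247493003877
collar ellipse ((328.58282470703125, 228.5487823486328), (45.12361526489258, 47.28957748413086), 95.82008361816406) [573.74 -23.85  68.  ]
```

View pics/d.png

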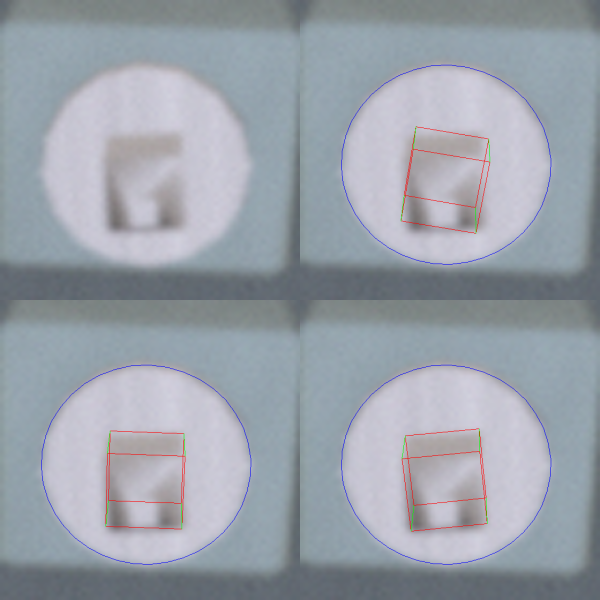

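The model fits with a shaft yaw of about +3° and a lift yaw of about 0. The collar centre is at (574,-24,68). Now the tool goes upright and turns towards the crank.

>>> play_rows:
  moves: "3 4 6 0 7 7 100; 5 8 8 0 14 7 100; 6 12 8 0 21 7 100; 7 16 8 0 26 7 100; 7 19 8 0 26 7 100"

```text
time: 5.13
ee_pos: [554.3, 68.0, 237.8]
tool_rot: [-0.02, 0.995, 0.069, 0.064]
ft_force: [0.0, -1.2, 0.7]
opening: 1.001
grip_force: 0.0
```

```bash
cat > st.py <<'E'
from h import *
import sys
np.set_printoptions(precision=3,suppress=True)
s=sensors.get_state();M=R.from_quat(np.roll(s["tool_rot"],-1)).as_matrix()
print(s["time"],s["ee_pos"],M.tolist() and np.round(M,3).tolist(),s["joint_pos"],s["ft_force"],s["opening"])
def to(x,z,p=None):  # tool x dir, tool z dir, target pos -> move
    x=np.array(x,float);z=np.array(z,float);z/=np.linalg.norm(z);x-=z*(x@z);x/=np.linalg.norm(x)
    T=np.column_stack([x,np.cross(z,x),z])
    print("rotvec",np.degrees(R.from_matrix(T@M.T).as_rotvec()),"cm",None if p is None else (np.array(p)-s["ee_pos"])/10)
E
python3 -c "
from st import *
to([0,1,0],[0,0,-1],[640,230,220])"
```

```text
5.1333 [554.313  68.003 237.813] [[0.983, 0.139, 0.124], [0.134, -0.99, 0.048], [0.129, -0.03, -0.991]] [-0.149 -0.189 -0.183  1.461  0.065  2.859] [ 0.024 -1.178  0.733] 1.0011460489378694
rotvec [-7.352  3.897 81.987] cm [ 8.569 16.2   -1.781]
```

>>> play_rows:
  moves: "1 2 0 -.6 .3 7 100; 2 4 0 -1.2 .7 14 100; 3 6 0 -1.9 1 21 100; 4 8 0 -2.5 1.3 28 100; 4 8 0 -3.1 1.7 35 100"

```text
time: 5.55
ee_pos: [594.2, 150.5, 235.9]
tool_rot: [-0.013, 0.928, 0.37, 0.038]
ft_force: [0.3, -0.2, -0.0]
opening: 0.998
grip_force: 0.0
```

>>> play_rows:
  moves: "1 2 0 -.6 .3 7 100; 2 4 0 -1.2 .7 14 100; 3 6 0 -1.9 1 21 100; 4 8 0 -2.5 1.3 28 100; 4 8 0 -3.1 1.7 35 100"

```text
time: 5.97
ee_pos: [634.0, 230.6, 235.4]
tool_rot: [-0.004, 0.775, 0.632, 0.009]
ft_force: [0.2, -0.6, -0.0]
opening: 0.998
grip_force: 0.0
```

>>> play_rows:
  moves: "0 0 0 -.6 .3 7 100; 0 0 0 -1 .6 12 100; 0 0 0 -1 .6 12 100; 0 0 0 -1 .6 12 100"

```text
time: 6.3
ee_pos: [633.2, 227.9, 235.6]
tool_rot: [-0.001, 0.708, 0.706, -0.001]
ft_force: [-0.8, -0.8, 0.7]
opening: 0.997
grip_force: 0.0
```

```bash
python3 - <<'E'
from st import *
to([0,1,0],[0,0,-1],[640,230,220])
c=vision.capture("wrist"); cv2.imwrite("pics/w3.png",c["frame"]); np.save("w3.npy",c,allow_pickle=True)
ct=vision.capture("top")
for t,z in(("crank_boss",50),("crank_knob",57),("crank_mouth",0)):
  for r in pinpoint("wrist",t)[:2]: print(t,np.round(r["centre"],1),round(r["confidence"],2),onz(c,r["centre"],z))
  for r in pinpoint("top",t)[:1]: print(t,np.round(r["centre"],1),round(r["confidence"],2),onz(ct,r["centre"],z))
E
```

```text
6.3 [633.181 227.871 235.602] [[0.003, 1.0, -0.003], [1.0, -0.003, 0.0], [0.0, -0.003, -1.0]] [0.151 0.341 0.374 1.606 0.001 1.725] [-0.776 -0.819  0.676] 0.996761803147754
rotvec [-0.012 -0.158  0.171] cm [ 0.682  0.213 -1.56 ]
crank_boss [332.9 160.7] 0.9 [637.002 287.026  50.   ]
crank_boss [336.5  92.4] 0.39 [640.159 346.76   50.   ]
crank_boss [187.4 219.7] 0.75 [644.192 276.959  50.   ]
crank_knob [333.6 160.8] 0.74 [637.568 287.116  57.   ]
crank_knob [154.5 221.6] 0.54 [637.085 345.505  57.   ]
crank_mouth [333.9 161.7] 0.64 [638.707 284.667   0.   ]
crank_mouth [189.4 222.8] 0.79 [646.424 286.395   0.   ]
```

View pics/w3.png

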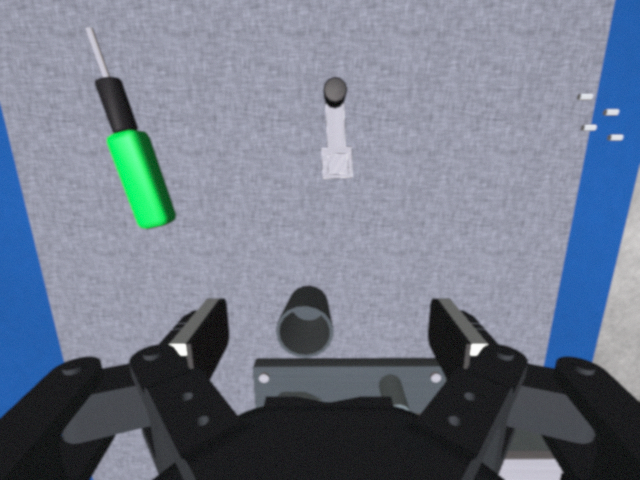

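The crank boss is at (337,160) and its knob top at (335,92). Its arm runs almost exactly along +y, and the area around it is clear.

```bash
python3 - <<'E'
from st import *
c=np.load("w3.npy",allow_pickle=True).item()
b=onz(c,(337,159.5),60); k=onz(c,(335,86),78); k2=onz(c,(335.5,92),70);m=onz(c,(337.2,163.5),34);print(b,k,k2,m)
print("boss proj at",[proj(c,[b[0],287,z]) for z in(0,34,66)])
# kinematic fit
from scipy.optimize import least_squares
D=[([-1.517,.104,.097,1.564,0,1.353],[161.088,-578.003,231.331]),([-.469,-.273,-.184,1.659,0,2.396],[463.087,-89.563,272.883]),([-.425,-.841,-.825,1.166,.195,2.721],[512.0,-24.797,177.287]),([-.149,-.189,-.183,1.461,.065,2.859],[554.313,68.003,237.813]),([.151,.341,.374,1.606,.001,1.725],[633.181,227.871,235.602])]
def fk(q,p):
    r0,d,z0,L1,L2,a,L3=p
    ph=q[1]-q[2]; e=ph+q[3]
    W=np.array([r0+L1*np.sin(q[1])+L2*np.cos(ph)+a*np.cos(e),d,z0+L1*np.cos(q[1])-L2*np.sin(ph)-a*np.sin(e)])
    t=np.array([np.cos(e),0,-np.sin(e)]);y=np.array([0,1,0])
    W=W+L3*(np.cos(q[4])*t+np.sin(q[4])*y)
    return R.from_euler("z",q[0]).apply(W)
f=lambda p:np.concatenate([fk(q,p)-x for q,x in D]+[(np.array(p)-[0,130,400,340,540,200,300])*.005])
s=least_squares(f,[0,130,400,340,540,200,300]);print(s.x,np.abs(s.fun).max())
np.save("kin.npy",s.x)
E
```

```text
6.7 [632.39  227.735 234.469] [[0.001, 1.0, -0.005], [1.0, -0.001, 0.0], [0.0, -0.005, -1.0]] [0.151 0.341 0.371 1.606 0.001 1.723] [ 0.01  -0.475 -0.089] 1.0041084091949306
[640.651 288.347  60.   ] [638.297 347.244  78.   ] [638.875 343.96   70.   ] [641.493 283.891  34.   ]
boss proj at [array([335.683, 159.497]), array([336.37, 160.29]), array([337.151, 161.192])]
[  2.274 129.654 349.669 341.717 546.395 150.025 304.22 ] 1.7818321093002396
```

```bash
cat > ik.py <<'E'
from h import *
from scipy.optimize import least_squares
P=np.load("kin.npy")
lo=np.array([-2.99,-.84,-1.1,-1.84,-1.51]);hi=np.array([2.99,1.86,1.16,2.11,1.56])
def fkz(q):
    r0,d,z0,L1,L2,a,L3=P; ph=q[1]-q[2]; e=ph+q[3]
    t=np.array([np.cos(e),0,-np.sin(e)]);n=np.cos(q[4])*t+np.sin(q[4])*np.array([0,1,0])
    W=np.array([r0+L1*np.sin(q[1])+L2*np.cos(ph)+a*np.cos(e),d,z0+L1*np.cos(q[1])-L2*np.sin(ph)-a*np.sin(e)])+L3*n
    r=R.from_euler("z",q[0]); return r.apply(W),r.apply(n)
def ik(p,z):
    f=lambda q:np.concatenate([fkz(q)[0]-p,300*(fkz(q)[1]-z)])
    s=least_squares(f,[np.arctan2(p[1],p[0])-.2,-.2,-.2,1.3,.05],bounds=(lo,hi)); return s.x,np.abs(s.fun).max()
E
python3 - <<'E'
from ik import *
np.set_printoptions(precision=2,suppress=True)
print("pick",ik(np.array([640.5,291.4,41.6]),np.array([0,.259,-.966])))
seat=np.array([573.7,-23.8,68]);X=np.array([-.847,0,-.531]);Z=np.array([-.531,0,.847]);Y=np.cross(Z,X)
for t in(.2,.3,.4,.5,.56):
    z=np.array([np.sin(t),0,-np.cos(t)])
    print("fit",t,ik(seat+60*Z+19*z,z))
    for a in(0,90,180,270): print("  knob",a,ik(seat+62*Z+60*(X*np.cos(np.radians(a))+Y*np.sin(np.radians(a)))+19*z,z))
E
```

```text
pick (array([0.13, 0.42, 0.09, 1.21, 0.26]), np.float64(0.03433519703085475))
fit 0.2 (array([-0.32, -0.27, -0.52,  1.13,  0.06]), np.float64(1.2906342661267445e-12))
  knob 0 (array([-0.36, -0.43, -0.7 ,  1.12,  0.07]), np.float64(4.490630090003833e-12))
  knob 90 (array([-0.44, -0.25, -0.5 ,  1.14,  0.08]), np.float64(2.2737367544323206e-13))
  knob 180 (array([-0.29, -0.14, -0.34,  1.18,  0.06]), np.float64(1.1368683772161603e-13))
  knob 270 (array([-0.2 , -0.28, -0.52,  1.13,  0.04]), np.float64(2.0463630789890885e-12))
fit 0.3 (array([-0.34, -0.41, -0.65,  1.05,  0.1 ]), np.float64(1.1368683772161603e-13))
  knob 0 (array([-0.38, -0.59, -0.83,  1.05,  0.11]), np.float64(1.7053025658242404e-13))
  knob 90 (array([-0.46, -0.38, -0.62,  1.06,  0.13]), np.float64(2.2737367544323206e-13))
  knob 180 (array([-0.31, -0.26, -0.47,  1.08,  0.09]), np.float64(5.684341886080802e-14))
  knob 270 (array([-0.21, -0.42, -0.65,  1.05,  0.06]), np.float64(9.947598300641403e-14))
fit 0.4 (array([-0.36, -0.55, -0.77,  0.97,  0.14]), np.float64(3.3306690738754696e-14))
  knob 0 (array([-0.41, -0.7
[... 529 characters left out ...]
52, -0.66, -0.87,  0.92,  0.24]), np.float64(9.549694368615746e-12))
  knob 180 (array([-0.34, -0.52, -0.72,  0.89,  0.16]), np.float64(9.992007221626409e-14))
  knob 270 (array([-0.24, -0.72, -0.91,  0.89,  0.11]), np.float64(3.3306690738754696e-14))
fit 0.56 (array([-0.4 , -0.8 , -0.98,  0.87,  0.21]), np.float64(1.1368683772161603e-13))
  knob 0 (array([-0.44, -0.84, -1.03,  0.93,  0.22]), np.float64(16.301212959871762))
  knob 90 (array([-0.54, -0.75, -0.94,  0.88,  0.28]), np.float64(3.240074875066057e-11))
  knob 180 (array([-0.35, -0.6 , -0.8 ,  0.84,  0.18]), np.float64(8.390088623855263e-11))
  knob 270 (array([-0.25, -0.82, -0.99,  0.85,  0.13]), np.float64(1.0970779840135947e-10))
```

>>> play_rows:
  moves: "0.8 1.5 -3.5 6 0 1 100; 0.8 3 -7 10.3 0 1.5 100; 0.8 4.8 -10.5 10.3 0 1.5 100; 0.8 4.8 -11.7 10.3 0 1.5 100; 0.8 4.8 -11.7 10.3 0 1.5 100"

```text
time: 7.12
ee_pos: [637.7, 275.7, 112.9]
tool_rot: [-0.067, 0.695, 0.713, 0.059]
ft_force: [0.0, -0.4, 0.2]
opening: 0.999
grip_force: 0.0
```

```bash
python3 - <<'E'
from st import *
to([-.03,1,0],[-.005,.174,-.985],[640.5,289.8,38.3])
c=vision.capture("wrist"); cv2.imwrite("pics/w4.png",c["frame"]); np.save("w4.npy",c,allow_pickle=True)
for t,z in(("crank_boss",50),("crank_knob",57),("crank_mouth",0)):
  for r in pinpoint("wrist",t)[:2]: print(t,np.round(r["centre"],1),round(r["confidence"],2),onz(c,r["centre"],z))
print([proj(c,[640.5,286.5,z]) for z in (34,66)],proj(c,[638.5,345.5,78]))
E
```

```text
7.1167 [637.677 275.678 112.905] [[-0.025, 1.0, -0.014], [0.984, 0.027, 0.177], [0.177, -0.009, -0.984]] [0.141 0.352 0.156 1.363 0.178 1.687] [ 0.029 -0.366  0.234] 0.9987468463094443
rotvec [-0.185 -0.543  0.174] cm [ 0.282  1.412 -7.461]
crank_boss [334.4 166.9] 0.19 [638.627 346.382  50.   ]
crank_knob [335.2 166.8] 0.8 [639.068 345.504  57.   ]
[array([334.319, 257.635]), array([334.874, 264.591])] [334.665 161.489]
```

View pics/w4.png

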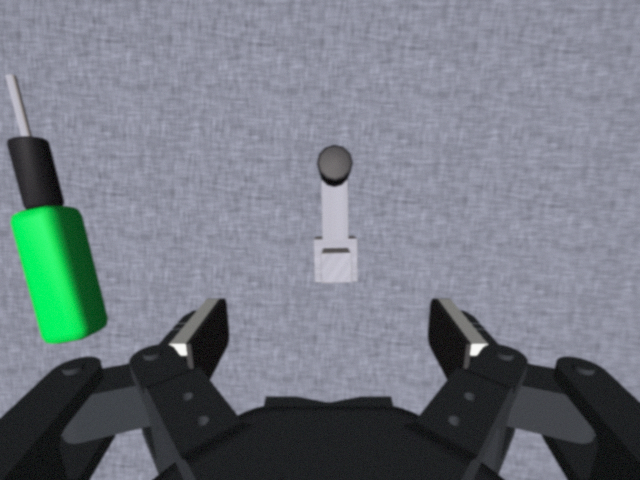

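The boss top is at (336,265), as predicted. Moving down and closing.

>>> play_rows:
  moves: "0.3 0.7 -3.5 0 0 0 100; 0.3 1.4 -6 0 0 0 100; 0.3 1.4 -7.4 0 0 0 100; 0.3 1.4 -7.4 0 0 0 100; 0.3 1.4 -7.4 0 0 0 30"

```text
time: 7.73
ee_pos: [643.8, 289.6, 44.5]
tool_rot: [-0.065, 0.695, 0.713, 0.062]
ft_force: [1.6, -0.1, 0.7]
opening: 0.885
grip_force: 0.0
```

>>> play_rows:
  moves: "0 0 0 0 0 0 10; 0 0 0 0 0 0 5; 0 0 0 0 0 0 5; 0 0 0 0 0 0 5; 0 0 0 0 0 0 5"

```text
time: 8.15
ee_pos: [644.0, 289.8, 44.3]
tool_rot: [-0.065, 0.695, 0.713, 0.062]
ft_force: [2.1, -1.1, 3.9]
opening: 0.195
grip_force: 59.9
```

>>> play_rows:
  moves: "0 0 0 0 0 0 5; 0 0 0 0 0 0 5; 0 0 1 0 0 0 5; 0 0 3 0 0 0 5; 0 0 5 0 0 0 5"

```text
time: 8.57
ee_pos: [641.9, 289.7, 92.4]
tool_rot: [-0.066, 0.695, 0.713, 0.06]
ft_force: [0.2, -0.3, -3.1]
opening: 0.195
grip_force: 59.2
```

```bash
python3 - <<'E'
from st import *
c=vision.capture("wrist"); cv2.imwrite("pics/w5.png",cv2.resize(c["frame"][120:420,140:540],None,fx=1.5,fy=1.5)); np.save("w5.npy",c,allow_pickle=True)
for t in("crank_knob","crank_mouth"):
  for r in pinpoint("wrist",t)[:2]: print(t,np.round(r["centre"],1),round(r["confidence"],2))
E
```

```text
8.5667 [641.864 289.68   92.441] [[-0.025, 1.0, -0.011], [0.984, 0.027, 0.178], [0.178, -0.006, -0.984]] [0.16  0.381 0.154 1.326 0.178 1.707] [ 0.176 -0.317 -3.093] 0.19474463832175642
crank_knob [326.  177.5] 0.76
```

View pics/w5.png

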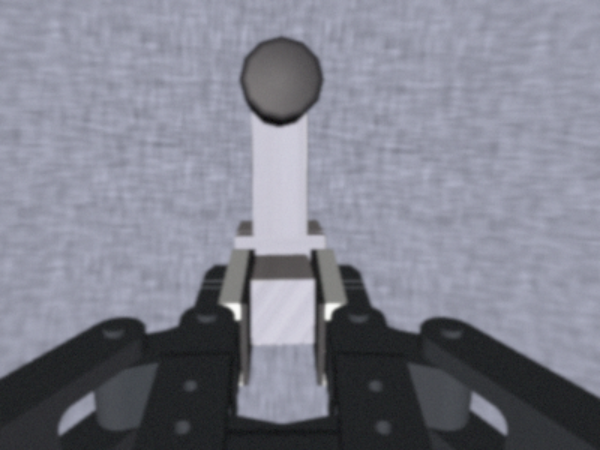

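The crank is squarely gripped, with the arm and knob straight ahead and the knob top at full-picture pixel (327,173). Next I'll compute the fit pose.

```bash
cat > fit.py <<'E'
from st import *
from ik import ik
# crank in tool frame
M0=np.array([[-.025,1,-.009],[.984,.027,.177],[.177,-.007,-.984]])
kx=np.radians(92)
C0=np.column_stack([[np.cos(kx),np.sin(kx),0],[-np.sin(kx),np.cos(kx),0],[0,0,1]])
Ct=M0.T@C0
mt=np.array([-10.6,0,43.1])
def now(): return s["ee_pos"]+M@mt, M@Ct
def goal(h,yaw=3,lat=(0,0),seat=(573.7,-23.8,68)):
    Z=np.array([-.531,0,.847]);X=np.array([-.847,0,-.531]);Y=np.cross(Z,X);a=np.radians(yaw)
    C=np.column_stack([X*np.cos(a)+Y*np.sin(a),Y*np.cos(a)-X*np.sin(a),Z])
    T=C@Ct.T; p=np.array(seat)+h*Z+lat[0]*X+lat[1]*Y-T@mt
    rv=np.degrees(R.from_matrix(T@M.T).as_rotvec())
    print("h",h,"cm",np.round((p-s["ee_pos"])/10,2),"rot",np.round(rv,1),np.linalg.norm(rv),"tcp",p,"z",T[:,2],ik(p,T[:,2]))
E
python3 - <<'E'
from fit import *
m,C=now();print("mouth",m,C)
c=np.load("w5.npy",allow_pickle=True).item()
print("knobtop pred",proj(c,m+C@[60,0,78]),"seen 327.3,173; boss top",proj(c,m+C@[0,0,66]),"boss front edge L R",proj(c,m+C@[9,9,66]),proj(c,m+C@[9,-9,66]))
goal(80);goal(40);goal(0)
E
```

```text
8.7167 [644.362 290.105  94.812] [[-0.026, 1.0, -0.005], [0.983, 0.027, 0.179], [0.179, 0.0, -0.984]] [0.16  0.379 0.156 1.323 0.178 1.707] [-0.506  0.248 -4.006] 0.19716949736787015
mouth [644.444 287.397  50.51 ] [[-0.034 -1.    -0.007]
 [ 1.    -0.035 -0.002]
 [ 0.002 -0.005  1.   ]]
knobtop pred [333.709 166.003] seen 327.3,173; boss top [334.439 324.881] boss front edge L R [311.386 302.694] [357.273 302.448]
h 80 cm [-13.9  -31.38   7.7 ] rot [-25.8 -24.8  88.3] 95.25552789071375 tcp [505.329 -23.726 171.782] z [ 0.373 -0.012 -0.927] (array([-0.388, -0.743, -0.756,  1.198,  0.13 ]), np.float64(0.13417349985869187))
h 40 cm [-11.78 -31.38   4.31] rot [-25.8 -24.8  88.3] 95.25552789071375 tcp [526.569 -23.726 137.902] z [ 0.373 -0.012 -0.927] (array([-0.367, -0.646, -0.76 ,  1.094,  0.123]), np.float64(0.13417349928971367))
h 0 cm [ -9.66 -31.38   0.92] rot [-25.8 -24.8  88.3] 95.25552789071375 tcp [547.809 -23.726 104.022] z [ 0.373 -0.012 -0.927] (array([-0.349, -0.536, -0.752,  0.99 ,  0.116]), np.float64(0.13417350625534175))
```

>>> play_rows:
  moves: "0 0 4 -1.8 -1.7 6.2 5; 0 -1 8 -3.6 -3.5 12.4 5; -1 -3 11 -5.4 -5.2 18.5 5; -2 -6 13 -7.2 -7 24.7 5; -4 -9 13 -9 -8.7 30.9 5"

```text
time: 9.13
ee_pos: [605.5, 199.3, 227.0]
tool_rot: [0.032, 0.474, 0.879, 0.04]
ft_force: [0.9, 0.1, -1.9]
opening: 0.195
grip_force: 59.8
```

>>> play_rows:
  moves: "-1 -3 0 -1.8 -1.7 6.2 5; -2 -6 0 -3.6 -3.5 12.4 5; -3 -9 0 -5.4 -5.2 18.5 5; -4 -11 0 -7.2 -7 24.7 5; -4 -12 0 -9 -8.7 30.9 5"

```text
time: 9.55
ee_pos: [561.3, 78.0, 221.0]
tool_rot: [0.119, 0.216, 0.969, 0.011]
ft_force: [0.5, 0.0, -3.4]
opening: 0.197
grip_force: 59.9
```

>>> play_rows:
  moves: "-0.5 -3 0 -1.8 -1.7 6 5; -1 -6 0 -3.6 -3.5 12 5; -1.5 -8 0 -5.4 -5.2 18 5; -2 -10 0 -7 -6.8 24 5; -2 -10.4 0 -7.8 -7.4 26.5 5"

```text
time: 9.97
ee_pos: [541.8, -26.2, 220.8]
tool_rot: [0.189, -0.021, 0.982, -0.013]
ft_force: [0.3, 0.3, -3.7]
opening: 0.197
grip_force: 60.2
```

```bash
python3 - <<'E'
from fit import *
print(now())
S=(574.5,-26.5,68)
goal(60,seat=S);goal(40,seat=S);goal(28,seat=S)
E
```

```text
9.9667 [541.777 -26.238 220.818] [[-0.928, -0.037, 0.371], [-0.046, 0.999, -0.017], [-0.37, -0.033, -0.928]] [-0.356 -0.596 -0.575  1.227  0.114 -0.378] [ 0.301  0.256 -3.731] 0.19734211394315967
(array([567.616, -26.465, 184.73 ]), array([[-0.847,  0.047, -0.529],
       [-0.057, -0.999,  0.001],
       [-0.529,  0.034,  0.848]]))
h 60 cm [-2.5  -0.02 -6.6 ] rot [ 0.3 -0.1 -0.1] 0.3199340758681633 tcp [516.749 -26.426 154.842] z [ 0.373 -0.012 -0.927] (array([-0.383, -0.692, -0.757,  1.145,  0.129]), np.float64(0.13417350003978035))
h 40 cm [-1.44 -0.02 -8.29] rot [ 0.3 -0.1 -0.1] 0.3199340758681633 tcp [527.369 -26.426 137.902] z [ 0.373 -0.012 -0.927] (array([-0.373, -0.641, -0.757,  1.093,  0.125]), np.float64(0.13417349864905947))
h 28 cm [-0.8  -0.02 -9.31] rot [ 0.3 -0.1 -0.1] 0.3199340758681633 tcp [533.741 -26.426 127.738] z [ 0.373 -0.012 -0.927] (array([-0.367, -0.61 , -0.756,  1.062,  0.123]), np.float64(0.1341735007459488))
```

>>> play_rows:
  moves: "-1.4 0 -3 0.3 0 0 5; -1.4 0 -6 0.3 0 0 5; -1.4 0 -8.3 0.3 0 0 5; -1.4 0 -8.3 0.3 0 0 5; -1.4 0 -8.3 0.3 0 0 5"

```text
time: 10.38
ee_pos: [528.0, -23.6, 137.9]
tool_rot: [0.188, -0.019, 0.982, -0.009]
ft_force: [-0.1, -0.0, -2.0]
opening: 0.197
grip_force: 60.0
```

```bash
cat > look.py <<'E'
from fit import *
def look(fn,seat=np.array([574.5,-26.5,68])):
    m,C=now(); print("mouth",m,"seat-rel (crank frame)",C.T@(m-seat))
    t=[]
    for n,sc in(("scene",7),("top",7)):
        c=vision.capture(n); u,v=[int(x) for x in proj(c,seat+[-10,0,30])]
        w,h=28,35
        im=cv2.resize(c["frame"][v-h:v+h,u-w:u+w],None,fx=sc,fy=sc,interpolation=cv2.INTER_CUBIC)
        Pf=lambda p:tuple(int(x) for x in (proj(c,p)-[u-w,v-h]+.5)*sc)
        for z,a in((0,15),(26,15),(66,9),(34,9)):
            cv2.polylines(im,[np.array([Pf(m+C@[i*a,j*a,z]) for i,j in((1,1),(1,-1),(-1,-1),(-1,1))])],True,(0,0,255),1)
        Z=np.array([-.531,0,.847]);X=np.array([.847,0,.531]);Y=np.array([0,1,0])
        for hh,q in((7,0),(7,14)):
            cv2.polylines(im,[np.array([Pf(seat+Z*q+X*hh*i+Y*hh*j) for i,j in((1,1),(1,-1),(-1,-1),(-1,1))])],True,(0,160,0),1)
        cv2.polylines(im,[np.array([Pf(seat+20*(X*np.cos(a)+Y*np.sin(a))) for a in np.linspace(0,6.28,40)])],True,(255,0,0),1)
        t.append(im)
    cv2.imwrite(fn,np.hstack(t))
E
python3 -c "
from look import *
look('pics/l1.png')
S=(574.5,-26.5,68)
goal(25,seat=S);goal(0,seat=S)"
```

```text
10.3833 [527.981 -23.563 137.904] [[-0.929, -0.033, 0.369], [-0.04, 0.999, -0.01], [-0.368, -0.024, -0.929]] [-0.366 -0.653 -0.762  1.104  0.123 -0.381] [-0.143 -0.037 -2.014] 0.1973384736040027
mouth [553.731 -23.571 101.753] seat-rel (crank frame) [-0.308 -2.983 39.611]
h 25 cm [ 0.74 -0.29 -1.27] rot [-0.2 -0.3  0.1] 0.3470532506856774 tcp [535.334 -26.426 125.197] z [ 0.373 -0.012 -0.927] (array([-0.366, -0.602, -0.755,  1.054,  0.122]), np.float64(0.13417349890288977))
h 0 cm [ 2.06 -0.29 -3.39] rot [-0.2 -0.3  0.1] 0.3470532506856774 tcp [548.609 -26.426 104.022] z [ 0.373 -0.012 -0.927] (array([-0.354, -0.532, -0.749,  0.989,  0.118]), np.float64(0.1341735056508253))
```

View pics/l1.png

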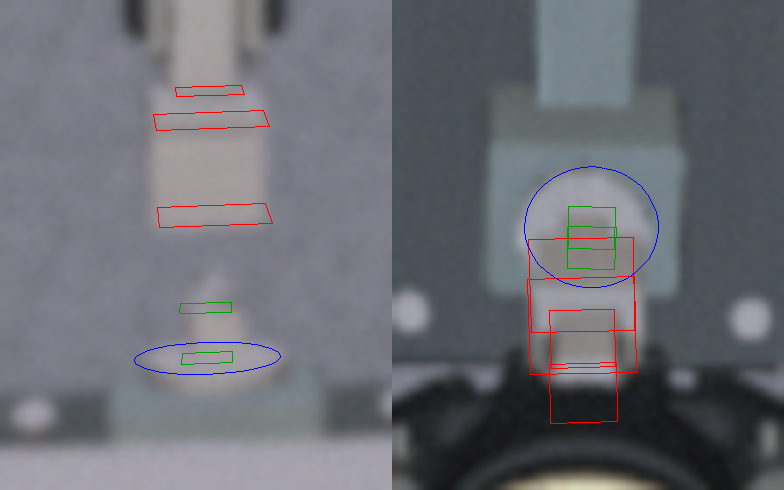

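Both views show the hub above the shaft. In the scene view the hub is at column 208 and the shaft at 217. In the top view the hub is at 587 and the collar at 585. The lateral error is about 1 mm or less.

```bash
python3 -c "
from look import *
print(now()[0])
S=(574.5,-24.5,68)
goal(30,seat=S);goal(20,seat=S);goal(0,seat=S)"
```

```text
10.4833 [529.979 -24.22  141.621] [[-0.927, -0.033, 0.374], [-0.041, 0.999, -0.012], [-0.373, -0.026, -0.927]] [-0.365 -0.654 -0.757  1.104  0.123 -0.381] [-0.477 -0.188 -3.043] 0.197316563723565
[555.915 -24.293 105.603]
h 30 cm [ 0.27 -0.02 -1.22] rot [-0.1  0.   0. ] 0.13849179081104893 tcp [532.679 -24.426 129.432] z [ 0.373 -0.012 -0.927] (array([-0.363, -0.616, -0.757,  1.067,  0.122]), np.float64(0.1341734990539023))
h 20 cm [ 0.8  -0.02 -2.07] rot [-0.1  0.   0. ] 0.13849179081104893 tcp [537.989 -24.426 120.962] z [ 0.373 -0.012 -0.927] (array([-0.359, -0.589, -0.755,  1.041,  0.12 ]), np.float64(0.13417349974861326))
h 0 cm [ 1.86 -0.02 -3.76] rot [-0.1  0.   0. ] 0.13849179081104893 tcp [548.609 -24.426 104.022] z [ 0.373 -0.012 -0.927] (array([-0.35 , -0.532, -0.75 ,  0.989,  0.117]), np.float64(0.13417349985366256))
```

>>> play_rows:
  moves: "0 0 0 0 0 0 5; 0 0 0 0 0 0 5; 0 0 0 0 0 0 5"

```text
time: 10.73
ee_pos: [530.0, -24.3, 141.6]
tool_rot: [0.19, -0.019, 0.981, -0.01]
ft_force: [0.2, 0.5, -2.9]
opening: 0.192
grip_force: 60.1
```

```bash
python3 -c "
from look import *
print(now()[0])
S=(574.5,-24.5,68)
goal(30,seat=S);goal(20,seat=S);goal(0,seat=S)"
```

```text
10.7333 [530.037 -24.276 141.645] [[-0.927, -0.033, 0.374], [-0.041, 0.999, -0.012], [-0.373, -0.026, -0.927]] [-0.366 -0.654 -0.757  1.104  0.123 -0.381] [ 0.243  0.53  -2.923] 0.19165709115201576
[555.985 -24.358 105.636]
h 30 cm [ 0.26 -0.01 -1.22] rot [-0.1  0.1  0. ] 0.13758380498714054 tcp [532.679 -24.426 129.432] z [ 0.373 -0.012 -0.927] (array([-0.363, -0.616, -0.757,  1.067,  0.122]), np.float64(0.1341734990539023))
h 20 cm [ 0.8  -0.01 -2.07] rot [-0.1  0.1  0. ] 0.13758380498714054 tcp [537.989 -24.426 120.962] z [ 0.373 -0.012 -0.927] (array([-0.359, -0.589, -0.755,  1.041,  0.12 ]), np.float64(0.13417349974861326))
h 0 cm [ 1.86 -0.01 -3.76] rot [-0.1  0.1  0. ] 0.13758380498714054 tcp [548.609 -24.426 104.022] z [ 0.373 -0.012 -0.927] (array([-0.35 , -0.532, -0.75 ,  0.989,  0.117]), np.float64(0.13417349985366256))
```

>>> play_rows:
  moves: "0.3 0 -1.2 0 0 0 5; 0.5 0 -1.6 0 0 0 5; 0.7 0 -1.9 0 0 0 5; 0.8 0 -2.1 0 0 0 5; 0.8 0 -2.1 0 0 0 5"

```text
time: 11.15
ee_pos: [537.4, -24.0, 119.0]
tool_rot: [0.189, -0.019, 0.982, -0.009]
ft_force: [-0.4, 1.2, -3.8]
opening: 0.194
grip_force: 60.0
```

>>> play_rows:
  moves: "0 0 0 0 0 0 5; 0 0 0 0 0 0 5"

```text
time: 11.32
ee_pos: [537.6, -24.2, 119.8]
tool_rot: [0.19, -0.019, 0.982, -0.01]
ft_force: [-0.2, -0.6, -3.0]
opening: 0.197
grip_force: 60.0
```

```bash
python3 -c "
from look import *
S=np.array((574.5,-24.5,68));m,C=now();print('F crank',C.T@s['ft_force'],'mom',s['moment'],'rel',C.T@(m-S))
goal(14,seat=S)"
```

```text
11.3167 [537.573 -24.164 119.777] [[-0.927, -0.033, 0.373], [-0.041, 0.999, -0.012], [-0.372, -0.026, -0.928]] [-0.359 -0.619 -0.774  1.052  0.12  -0.375] [-0.196 -0.625 -3.032] 0.19662721438107691
F crank [ 1.806  0.535 -2.462] mom [0.02  0.613 0.033] rel [ 0.956 -0.321 19.184]
h 14 cm [ 0.36 -0.03 -0.39] rot [-0.1  0.   0.1] 0.14587949694461172 tcp [541.175 -24.426 115.88 ] z [ 0.373 -0.012 -0.927] (array([-0.356, -0.572, -0.754,  1.025,  0.119]), np.float64(0.13417350015512142))
```

No contact yet, and the mouth is about 5 mm past the tip. Continuing.

>>> play_rows:
  moves: "0.3 0 -0.35 0 0 0 5; 0.45 0 -0.55 0 0 0 5; 0.55 0 -0.75 0 0 0 5; 0.55 0 -0.75 0 0 0 5; 0.55 0 -0.75 0 0 0 5"

```text
time: 11.73
ee_pos: [542.7, -23.6, 111.3]
tool_rot: [0.189, -0.019, 0.982, -0.009]
ft_force: [1.5, 3.8, -6.1]
opening: 0.194
grip_force: 59.8
```

```bash
cat > f.py <<'E'
from look import *
S=np.array((574.5,-24.5,68));m,C=now();print('F crank',C.T@s['ft_force'],'mom',s['moment'],'rel',C.T@(m-S))
goal(0,seat=S)
E
python3 f.py
```

```text
11.7333 [542.7   -23.609 111.256] [[-0.928, -0.034, 0.372], [-0.041, 0.999, -0.01], [-0.371, -0.025, -0.928]] [-0.354 -0.594 -0.773  1.029  0.119 -0.37 ] [ 1.481  3.815 -6.094] 0.19417902632177483
F crank [ 1.785 -3.902 -5.966] mom [0.776 0.792 0.38 ] rel [ 1.17  -0.952  9.235]
h 0 cm [ 0.59 -0.08 -0.72] rot [-0.2 -0.1  0. ] 0.21327556083938118 tcp [548.609 -24.426 104.022] z [ 0.373 -0.012 -0.927] (array([-0.35 , -0.532, -0.75 ,  0.989,  0.117]), np.float64(0.13417349985366256))
```

>>> play_rows:
  moves: "0.2 0.05 -0.25 0 0 0 5; 0.35 0.05 -0.5 0 0 0 5; 0.5 0.05 -0.7 0 0 0 5; 0.58 0.05 -0.85 0 0 0 5; 0.58 0.05 -0.85 0 0 0 5"

```text
time: 12.15
ee_pos: [548.0, -23.6, 103.8]
tool_rot: [0.189, -0.019, 0.982, -0.01]
ft_force: [-15.8, 2.1, 8.9]
opening: 0.201
grip_force: 62.5
```

```bash
python3 f.py
```

```text
12.15 [547.96  -23.594 103.75 ] [[-0.928, -0.033, 0.371], [-0.04, 0.999, -0.012], [-0.37, -0.026, -0.929]] [-0.348 -0.568 -0.769  1.007  0.116 -0.365] [-15.756   2.054   8.945] 0.2010979256353156
F crank [ 8.522 -2.487 15.919] mom [0.714 2.934 0.379] rel [ 0.75  -0.863  0.081]
h 0 cm [ 0.06 -0.08  0.03] rot [-0.1 -0.1  0.1] 0.19825836707349054 tcp [548.609 -24.426 104.022] z [ 0.373 -0.012 -0.927] (array([-0.35 , -0.532, -0.75 ,  0.989,  0.117]), np.float64(0.13417349985366256))
```

The crank is home: axial contact is 16 N at h≈0. I'll press lightly, hold, then release and back off.

>>> play_rows:
  moves: "-0.03 0 -0.13 0 0 0 5; -0.03 0 -0.13 0 0 0 5; -0.03 0 -0.13 0 0 0 5; -0.03 0 -0.13 0 0 0 5"

```text
time: 12.48
ee_pos: [548.0, -23.7, 103.7]
tool_rot: [0.189, -0.019, 0.982, -0.01]
ft_force: [-22.8, 3.4, 18.5]
opening: 0.197
grip_force: 63.8
```

```bash
python3 f.py; cat > knob.py <<'E'
from fit import *
S=np.array((574.7,-24,68))
Z=np.array([-.531,0,.847]);X=np.array([-.847,0,-.531]);Y=np.cross(Z,X)
def knob(a,h=60,t=None,r=60): # a deg about Z from X; returns TCP
    a=np.radians(a); return S+h*Z+r*(X*np.cos(a)+Y*np.sin(a))
E
python3 - <<'E'
from knob import *
m,C=now(); K=m+C@[60,0,60]; print("mouth",m,"knob grasp",K,"TCP",K+19*M[:,2],"delta from now cm",(K+19*M[:,2]-s["ee_pos"])/10, knob(3))
E
```

```text
12.4833 [548.044 -23.67  103.682] [[-0.928, -0.033, 0.372], [-0.041, 0.999, -0.012], [-0.371, -0.026, -0.928]] [-0.348 -0.57  -0.771  1.005  0.116 -0.365] [-22.819   3.354  18.545] 0.19727973080476077
F crank [ 9.327 -3.825 27.811] mom [0.902 3.555 0.428] rel [ 0.657 -0.771 -0.015]
h 0 cm [ 0.06 -0.08  0.03] rot [-0.1 -0.1  0.1] 0.135020456953719 tcp [548.609 -24.426 104.022] z [ 0.373 -0.012 -0.927] (array([-0.35 , -0.532, -0.75 ,  0.989,  0.117]), np.float64(0.13417349985366256))
12.4833 [548.044 -23.67  103.682] [[-0.928, -0.033, 0.372], [-0.041, 0.999, -0.012], [-0.371, -0.026, -0.928]] [-0.348 -0.57  -0.771  1.005  0.116 -0.365] [-22.819   3.354  18.545] 0.19727973080476077
mouth [573.918 -23.763  67.62 ] knob grasp [491.302 -26.897  86.686] TCP [498.373 -27.128  69.053] delta from now cm [-4.967 -0.346 -3.463] [492.09  -27.138  87.004]
```

>>> play_rows:
  moves: "0 0 0.1 0 0 0 50; 0 0 0.1 0 0 0 50; 0 0 0.1 0 0 0 50; -0.6 0 1.5 0 0 0 50; -1.2 0 3 0 0 0 50"

```text
time: 12.9
ee_pos: [535.9, -23.6, 131.4]
tool_rot: [0.189, -0.019, 0.982, -0.009]
ft_force: [0.7, 0.3, -0.3]
opening: 0.499
grip_force: 0.0
```

>>> play_rows:
  moves: "-1.2 0 3 0 0 0 50; -1.2 0 3 0 0 0 50; -1.2 0 3 0 0 0 50; -1.2 0 3 0 0 0 50; -1.2 0 3 0 0 0 50"

```text
time: 13.32
ee_pos: [524.2, -23.6, 161.1]
tool_rot: [0.189, -0.019, 0.982, -0.009]
ft_force: [0.2, -0.4, 0.1]
opening: 0.501
grip_force: 0.0
```

```bash
python3 - <<'E'
from knob import *
print("to knob cm",(np.array([498.4,-27.1,69])-s["ee_pos"])/10, "above",(np.array([498.4,-27.1,69])-50*M[:,2]-s["ee_pos"])/10)
cs={n:vision.capture(n) for n in("wrist","top","scene")}
for n in cs:
  for t,z in(("crank_boss",68+50*.847),("crank_knob",86),("lift_top",109),("slab_top",138)):
    for r in pinpoint(n,t)[:1]: print(t,n,np.round(r["centre"],1),round(r["confidence"],2),onz(cs[n],r["centre"],z))
c=cs["wrist"];print("knob top pred",proj(c,np.array([573.9,-23.8,67.6])+Z*78+60*X-[0,3,0]),"boss top",proj(c,np.array([573.9,-23.8,67.6])+Z*66))
cv2.imwrite("pics/k.png",np.hstack([c["frame"][80:480,120:540],np.vstack([cv2.resize(cs["scene"]["frame"][230:350,260:370],None,fx=1.66,fy=1.66),cv2.resize(cs["top"]["frame"][130:290,270:380],None,fx=1.66,fy=1.25)])[:400]]))
E
```

```text
13.3167 [524.249 -23.612 161.052] [[-0.928, -0.033, 0.372], [-0.04, 0.999, -0.011], [-0.371, -0.025, -0.928]] [-0.369 -0.673 -0.733  1.15   0.124 -0.384] [ 0.202 -0.434  0.059] 0.5010097511219145
to knob cm [-2.585 -0.349 -9.205] above [-4.444 -0.292 -4.564]
crank_boss wrist [324.5 254.1] 0.8 [535.574 -27.198 110.35 ]
crank_knob wrist [329.7 157. ] 0.65 [483.892 -26.472  86.   ]
lift_top top [329.3 163.2] 0.93 [759.058 -26.651 109.   ]
slab_top top [328.  141.3] 0.56 [795.632 -22.631 138.   ]
crank_boss scene [312.2 230.9] 0.86 [542.6   -19.116 110.35 ]
crank_knob scene [306.8 226.7] 0.71 [501.586 -30.098  86.   ]
lift_top scene [310.8 323.4] 0.59 [758.89 -23.84 109.  ]
slab_top scene [314.4 325.4] 0.61 [784.739 -17.975 138.   ]
knob top pred [328.582 164.888] boss top [329.408 272.939]Traceback (most recent call last):
  File "<stdin>", line 8, in <module>
    return _nx.concatenate(arrs, 1, dtype=dtype, casting=casting)
           ~~~~~~~~~~~~~~~^^^^^^^^^^^^^^^^^^^^^^^^^^^^^^^^^^^^^^^
ValueError: all the input array dimensions except for the concatenation axis must match exactly, but along dimension 0, the array at index 0 has size 400 and the array at index 1 has size 399
```

The knob is where predicted. Before winding I'll touch the riser plate and table with closed fingertips to measure the exact height difference.

```bash
python3 - <<'E'
from ik import *
z=np.array([.372,-.011,-.928])
for p in([524,-24,200],[785,-24,200],[785,-24,135],[745,-24,110],[745,-24,180]):
    print(p,ik(np.array(p,float),z))
E
```

```text
[524, -24, 200] (array([-0.3709041 , -0.66671614, -0.6585015 ,  1.2177004 ,  0.12492652]), np.float64(0.0433012998685367))
[785, -24, 200] (array([-0.22484924,  0.17558778,  0.05788659,  1.07827895,  0.07229197]), np.float64(0.04330130101828367))
[785, -24, 135] (array([-0.22484924,  0.20892281, -0.02562987,  0.96142745,  0.07229197]), np.float64(0.04330130030698598))
[745, -24, 110] (array([-0.23924247,  0.1124966 , -0.17933587,  0.90515329,  0.0775547 ]), np.float64(0.04330130050392844))
[745, -24, 180] (array([-0.23924247,  0.06587161, -0.09704013,  1.03407402,  0.0775547 ]), np.float64(0.0433013003155458))
```

>>> play_rows:
  moves: "0 0 3 0 0 0 0; 3 0 5 0 0 0 0; 7 0 5 0 0 0 0; 11 0 5 0 0 0 0; 15 0 5 0 0 0 0"

```text
time: 14.48
ee_pos: [676.5, -23.6, 212.8]
tool_rot: [0.191, -0.019, 0.981, -0.01]
ft_force: [-0.4, -0.3, 1.4]
opening: 0.002
grip_force: 0.0
```

>>> play_rows:
  moves: "4 0 0 0 0 0 0; 7 0 0 0 0 0 0; 7 0 -3 0 0 0 0; 7 0 -5 0 0 0 0; 7 0 -5 0 0 0 0"

```text
time: 14.9
ee_pos: [741.8, -22.9, 155.1]
tool_rot: [0.185, -0.019, 0.982, -0.008]
ft_force: [-0.4, -0.3, -1.0]
opening: 0.001
grip_force: 0.0
```

>>> play_rows:
  moves: "0 0 0 0 0 0 0; 0 0 0 0 0 0 0"

```text
time: 15.07
ee_pos: [744.7, -23.7, 163.8]
tool_rot: [0.191, -0.019, 0.981, -0.01]
ft_force: [0.4, 0.3, 0.1]
opening: 0.004
grip_force: 0.0
```

>>> play_rows:
  moves: "0 0 -2 0 0 0 0; 0 0 -4 0 0 0 0; 0 0 -4.9 0 0 0 0; 0 0 -4.9 0 0 0 0; 0 0 -4.9 0 0 0 0"

```text
time: 15.48
ee_pos: [744.6, -23.7, 114.5]
tool_rot: [0.19, -0.019, 0.982, -0.01]
ft_force: [0.4, -0.2, -0.3]
opening: 0.001
grip_force: 0.0
```

>>> play_rows:
  moves: "0 0 -0.3 0 0 0 0; 0 0 -0.3 0 0 0 0; 0 0 -0.3 0 0 0 0"

```text
time: 15.73
ee_pos: [744.8, -23.8, 111.3]
tool_rot: [0.19, -0.019, 0.981, -0.01]
ft_force: [-0.0, 0.1, 0.6]
opening: 0.001
grip_force: 0.0
```

>>> play_rows:
  moves: "0 0 -0.2 0 0 0 0; 0 0 -0.2 0 0 0 0; 0 0 -0.2 0 0 0 0"

```text
time: 15.98
ee_pos: [745.2, -23.8, 110.6]
tool_rot: [0.191, -0.019, 0.981, -0.01]
ft_force: [-7.7, 0.8, 11.1]
opening: 0.002
grip_force: 5.4
```

>>> play_rows:
  moves: "0 0 3 0 0 0 0; 0 0 5 0 0 0 0; 3 0 5 0 0 0 0; 4.5 0 5 0 0 0 0; 4.5 0 5 0 0 0 0"

```text
time: 16.4
ee_pos: [791.6, -24.0, 159.2]
tool_rot: [0.191, -0.019, 0.981, -0.01]
ft_force: [-0.2, 0.1, -0.2]
opening: 0.002
grip_force: 0.0
```

>>> play_rows:
  moves: "0 0 -1.2 0 0 0 0; 0 0 -1.2 0 0 0 0; 0 0 -1.2 0 0 0 0"

```text
time: 16.65
ee_pos: [788.8, -23.6, 145.3]
tool_rot: [0.19, -0.019, 0.982, -0.009]
ft_force: [1.4, -0.2, 1.6]
opening: -0.001
grip_force: 1.0
```

>>> play_rows:
  moves: "0 0 -0.3 0 0 0 0; 0 0 -0.3 0 0 0 0; 0 0 -0.3 0 0 0 0"

```text
time: 16.9
ee_pos: [789.1, -23.6, 144.9]
tool_rot: [0.19, -0.019, 0.981, -0.01]
ft_force: [-6.8, 0.2, 13.0]
opening: 0.003
grip_force: 6.3
```

>>> play_rows:
  moves: "0 0 -0.2 0 0 0 0; 0 0 -0.2 0 0 0 0; 0 0 -0.2 0 0 0 0"

```text
time: 17.15
ee_pos: [789.3, -23.6, 144.7]
tool_rot: [0.191, -0.019, 0.981, -0.01]
ft_force: [-14.6, 1.2, 21.5]
opening: -0.0
grip_force: 11.2
```

The table is at 110.6 and the riser at 144.9 under similar force, so the difference is 34.3 mm. That is 2.86 turns, or 1029°, clockwise.

>>> play_rows:
  moves: "0 0 4 0 0 0 50; -4 0 6 0 0 0 50; -8 0 6 0 0 0 50; -12 0 6 0 0 0 50; -16 0 6 0 0 0 50"

```text
time: 17.57
ee_pos: [626.7, -23.2, 199.7]
tool_rot: [0.189, -0.019, 0.982, -0.009]
ft_force: [-0.7, 0.7, 0.1]
opening: 0.496
grip_force: 0.0
```

>>> play_rows:
  moves: "-4 0 0 0 0 0 50; -8 0 -2 0 0 0 50; -12 0 -4 0 0 0 50; -13 0 -6 0 0 0 50; -13 0 -6 0 0 0 50"

```text
time: 17.98
ee_pos: [492.7, -21.7, 132.0]
tool_rot: [0.184, -0.018, 0.983, -0.007]
ft_force: [-0.7, -0.4, -1.1]
opening: 0.498
grip_force: 0.0
```

>>> play_rows:
  moves: "0 0 0 0 0 0 50; 0 0 0 0 0 0 50"

```text
time: 18.15
ee_pos: [500.0, -23.9, 142.0]
tool_rot: [0.191, -0.019, 0.981, -0.01]
ft_force: [0.4, -0.7, 0.6]
opening: 0.5
grip_force: 0.0
```

```bash
python3 - <<'E'
from st import *
from ik import *
K=np.array([498.4,-27.1,69]); z=np.array([.372,-.011,-.928])
print("to knob cm",(K-s["ee_pos"])/10)
for h in(0,20,40,60): print(h,ik(K+[0,0,h],z))
g=lambda a:np.array([-5.082*np.cos(np.radians(a)),-6*np.sin(np.radians(a)),-3.186*np.cos(np.radians(a))])
a=3
for q in range(12):
    print(q,"; ".join("%.2f %.2f %.2f 0 0 0 5"%tuple(g(a-18*k)-g(a)) for k in range(1,6))) if q<4 else 0
    a-=90
print("last 39 from",3-990, [np.round(g(3-990-13*k)-g(3-990),2) for k in(1,2,3)])
E
```

```text
18.15 [500.016 -23.904 141.985] [[-0.927, -0.033, 0.374], [-0.04, 0.999, -0.012], [-0.374, -0.026, -0.927]] [-0.394 -0.777 -0.83   1.157  0.133 -0.408] [ 0.369 -0.703  0.622] 0.500083817761901
to knob cm [-0.162 -0.32  -7.299]
0 (array([-0.404, -0.721, -0.932,  1.002,  0.137]), np.float64(0.04330130018148637))
20 (array([-0.404, -0.739, -0.905,  1.047,  0.137]), np.float64(0.04330129982477171))
40 (array([-0.404, -0.752, -0.876,  1.09 ,  0.137]), np.float64(0.04330129988312503))
60 (array([-0.404, -0.761, -0.844,  1.131,  0.137]), np.float64(0.04330130084602146))
0 0.17 1.87 0.10 0 0 0 5; 0.81 3.58 0.51 0 0 0 5; 1.88 4.98 1.18 0 0 0 5; 3.25 5.92 2.04 0 0 0 5; 4.81 6.31 3.01 0 0 0 5
1 1.58 -0.20 0.99 0 0 0 5; 3.03 -0.96 1.90 0 0 0 5; 4.22 -2.22 2.64 0 0 0 5; 5.01 -3.84 3.14 0 0 0 5; 5.34 -5.68 3.35 0 0 0 5
2 -0.17 -1.87 -0.10 0 0 0 5; -0.81 -3.58 -0.51 0 0 0 5; -1.88 -4.98 -1.18 0 0 0 5; -3.25 -5.92 -2.04 0 0 0 5; -4.81 -6.31 -3.01 0 0 0 5
3 -1.58 0.20 -0.99 0 0 0 5; -3.03 0.96 -1.90 0 0 0 5; -4.22 2.22 -2.64 0 0 0 5; -5.01 3.84 -3.14 0 0 0 5; -5.34 5.68 -3.35 0 0 0 5
last 39 from -987 [array([-1.15,  0.08, -0.72]), array([-2.25,  0.47, -1.41]), array([-3.25,  1.14, -2.04])]
```

>>> play_rows:
  moves: "-0.15 -0.3 -2 0 0 0 50; -0.15 -0.3 -4 0 0 0 50; -0.15 -0.3 -6 0 0 0 50; -0.15 -0.3 -7.3 0 0 0 50; -0.15 -0.3 -7.3 0 0 0 50"

```text
time: 18.57
ee_pos: [497.5, -26.3, 66.4]
tool_rot: [0.188, -0.019, 0.982, -0.009]
ft_force: [-0.0, 0.1, -1.4]
opening: 0.504
grip_force: 0.0
```

>>> play_rows:
  moves: "0 0 0 0 0 0 5; 0 0 0 0 0 0 5; 0 0 0 0 0 0 5; 0 0 0 0 0 0 5; 0 0 0 0 0 0 5"

```text
time: 18.98
ee_pos: [498.9, -27.0, 69.6]
tool_rot: [0.191, -0.019, 0.981, -0.01]
ft_force: [1.6, -0.5, 3.2]
opening: 0.205
grip_force: 58.5
```

```bash
python3 -c "
from st import *
print(s['grip_force'],s['moment'])"
```

```text
18.9833 [498.869 -27.012  69.641] [[-0.926, -0.033, 0.375], [-0.041, 0.999, -0.012], [-0.374, -0.027, -0.927]] [-0.403 -0.771 -0.958  1.023  0.136 -0.417] [ 1.609 -0.452  3.164] 0.2049152733936286
58.50503861904144 [-0.13  -0.22  -0.007]
```

>>> play_rows:
  moves: "0.17 1.87 0.10 0 0 0 5; 0.81 3.58 0.51 0 0 0 5; 1.88 4.98 1.18 0 0 0 5; 3.25 5.92 2.04 0 0 0 5; 4.81 6.31 3.01 0 0 0 5"

```text
time: 19.4
ee_pos: [542.8, 41.0, 97.0]
tool_rot: [0.186, -0.02, 0.982, -0.006]
ft_force: [-32.9, 25.3, 25.1]
opening: 0.208
grip_force: 79.3
```

```bash
python3 -c "
from st import *
print(s['grip_force'],s['moment'])
c=vision.capture('scene')
for t in('crank_knob','crank_mouth','shaft_seat'):
  for r in pinpoint('scene',t)[:1]: print(t,r['centre'],r['confidence'])
print(proj(c,[498+48-10,36,101+15]))"
```

```text
19.4 [542.816  41.027  96.974] [[-0.93, -0.038, 0.366], [-0.042, 0.999, -0.004], [-0.365, -0.019, -0.931]] [-0.206 -0.576 -0.786  0.992  0.071 -0.234] [-32.851  25.317  25.083] 0.20821651237642538
79.29177403450012 [4.122 5.093 1.049]
crank_knob [340.0, 228.9] 0.77
crank_mouth [310.7, 257.7] 0.71
shaft_seat [313.7, 256.8] 0.62
[341.015 225.611]
```

>>> play_rows:
  moves: "0 0 0 0 0 0 5; 0 0 0 0 0 0 5; 0 0 0 0 0 0 5"

```text
time: 19.85
ee_pos: [544.9, 41.0, 99.7]
tool_rot: [0.189, -0.021, 0.982, -0.005]
ft_force: [-23.6, 25.5, 25.8]
opening: 0.21
grip_force: 75.8
```

```bash
python3 -c "
from st import *
print(s['grip_force'],s['moment'])"
```

```text
19.85 [544.888  40.958  99.746] [[-0.927, -0.039, 0.372], [-0.043, 0.999, -0.002], [-0.371, -0.018, -0.928]] [-0.207 -0.579 -0.785  0.991  0.074 -0.236] [-23.586  25.455  25.798] 0.2104357033594236
75.76943635940552 [4.304 3.383 1.271]
```

>>> play_rows:
  moves: "-0.1 0.3 0.2 0 0 0 5; -0.1 0.3 0.2 0 0 0 5; -0.1 0.3 0.2 0 0 0 5"

```text
time: 20.1
ee_pos: [544.4, 41.0, 101.0]
tool_rot: [0.189, -0.02, 0.982, -0.008]
ft_force: [-11.5, 7.3, 10.3]
opening: 0.207
grip_force: 69.0
```

```bash
cat > cf.py <<'E'
from st import *
Z=np.array([-.531,0,.847]);X=np.array([-.847,0,-.531])
F=s['ft_force'];p=s['ee_pos']-[574.7,-24,68]
print("F X,y,Z",F@X,F[1],F@Z,"pos X,y,Z",p@X,p[1],p@Z,'mom',s['moment'],'grip',s['grip_force'])
E
python3 cf.py
```

```text
20.1 [544.429  40.966 100.968] [[-0.927, -0.035, 0.372], [-0.041, 0.999, -0.009], [-0.372, -0.024, -0.928]] [-0.203 -0.582 -0.785  0.992  0.066 -0.23 ] [-11.549   7.337  10.342] 0.20657911333164466
F X,y,Z 4.2904793588546815 7.33728765823727 14.891982569116612 pos X,y,Z 8.133809188934965 64.9661396435377 43.99752584707061 mom [1.345 1.824 0.309] grip 69.03876543045044
```

>>> play_rows:
  moves: "1.57 -0.10 1.0 0 0 0 5; 3.04 -0.80 1.95 0 0 0 5; 4.26 -2.01 2.72 0 0 0 5; 5.10 -3.6 3.25 0 0 0 5; 5.48 -5.4 3.5 0 0 0 5"

```text
time: 20.52
ee_pos: [605.5, -13.1, 142.4]
tool_rot: [0.196, -0.021, 0.98, -0.008]
ft_force: [8.6, 5.4, 13.9]
opening: 0.203
grip_force: 61.5
```

>>> play_rows:
  moves: "0 0 0 0 0 0 5; 0 0 0 0 0 0 5"

```text
time: 20.68
ee_pos: [605.5, -16.0, 142.8]
tool_rot: [0.197, -0.019, 0.98, -0.011]
ft_force: [8.3, 1.2, 19.0]
opening: 0.2
grip_force: 61.9
```

```bash
python3 cf.py
```

```text
20.6833 [605.494 -15.965 142.754] [[-0.922, -0.033, 0.386], [-0.041, 0.999, -0.013], [-0.385, -0.028, -0.922]] [-0.293 -0.398 -0.582  1.002  0.099 -0.313] [ 8.296  1.199 19.042] 0.20045002097672343
F X,y,Z -17.138316273835223 1.1985723045628527 11.723484933807201 pos X,y,Z -65.7774326833499 8.034715674747346 46.965219745332476 mom [ 0.346 -2.469  0.26 ] grip 61.91921353340149
```

```bash
cat > gen.py <<'E'
from cf import *
import sys
a0,R_,X0,y0,Zm,Zc,n,st=[float(v) for v in sys.argv[1:9]]
k=6.
cmd=np.array([p@X-F@X/k, p[1]-F[1]/k, p@Z-F@Z/k])
print("angle est y/X",np.degrees(np.arctan2(-(p[1]+24-y0-24),p@X-X0)))
rows=[]
for i in range(1,int(n)+1):
    a=np.radians(a0-st*i)
    t=np.array([X0+R_*np.cos(a),-R_*np.sin(a)+y0+24,Zm-Zc*np.cos(a)])
    d=t-cmd; w=(X*d[0]+Z*d[2]+np.array([0,d[1],0]))/10; rows.append(w)
base=np.zeros(3)
for i in range(0,len(rows),5):
    print("; ".join("%.2f %.2f %.2f 0 0 0 5"%tuple(r-base) for r in rows[i:i+5])); base=rows[min(i+4,len(rows)-1)]
E
python3 gen.py -173 65.5 -1.8 -23.9 44.5 3 10 18
python3 - <<'E'
from h import *
c=vision.capture("scene")
for t in('crank_knob','crank_mouth','crank_boss','lift_top','slab_top'):
  for r in pinpoint('scene',t)[:1]: print(t,np.round(r['centre'],1),round(r['confidence'],2))
E
```

```text
20.6833 [605.494 -15.965 142.754] [[-0.922, -0.033, 0.386], [-0.041, 0.999, -0.013], [-0.385, -0.028, -0.922]] [-0.293 -0.398 -0.582  1.002  0.099 -0.313] [ 8.296  1.199 19.042] 0.20045002097672343
F X,y,Z -17.138316273835223 1.1985723045628527 11.723484933807201 pos X,y,Z -65.7774326833499 8.034715674747346 46.965219745332476 mom [ 0.346 -2.469  0.26 ] grip 61.91921353340149
angle est y/X -153.47365065471277
0.14 -2.02 0.37 0 0 0 5; -0.44 -3.95 -0.02 0 0 0 5; -1.47 -5.56 -0.74 0 0 0 5; -2.87 -6.71 -1.71 0 0 0 5; -4.49 -7.27 -2.83 0 0 0 5
-1.68 0.07 -1.17 0 0 0 5; -3.27 0.77 -2.26 0 0 0 5; -4.60 2.03 -3.18 0 0 0 5; -5.54 3.73 -3.84 0 0 0 5; -6.01 5.70 -4.16 0 0 0 5
crank_knob [312.  231.6] 0.75
crank_mouth [309.7 259.5] 0.78
crank_boss [314.4 228.9] 0.88
lift_top [309.8 323.9] 0.64
slab_top [314.4 325.6] 0.96
```

>>> play_rows:
  moves: "0.14 -2.02 0.37 0 0 0 5; -0.44 -3.95 -0.02 0 0 0 5; -1.47 -5.56 -0.74 0 0 0 5; -2.87 -6.71 -1.71 0 0 0 5; -4.49 -7.27 -2.83 0 0 0 5"

```text
time: 21.4
ee_pos: [555.2, -86.2, 107.6]
tool_rot: [0.191, -0.02, 0.981, -0.007]
ft_force: [3.6, 24.7, 2.9]
opening: 0.204
grip_force: 59.7
```

>>> play_rows:
  moves: "0 0 0 0 0 0 5; 0 0 0 0 0 0 5"

```text
time: 21.57
ee_pos: [553.8, -85.8, 106.5]
tool_rot: [0.189, -0.019, 0.982, -0.008]
ft_force: [-4.7, 7.9, 4.8]
opening: 0.203
grip_force: 61.1
```

```bash
python3 cf.py
```

```text
21.5667 [553.793 -85.812 106.535] [[-0.928, -0.034, 0.372], [-0.04, 0.999, -0.008], [-0.371, -0.022, -0.928]] [-0.48  -0.511 -0.724  1.013  0.166 -0.49 ] [-4.671  7.902  4.847] 0.20289688723941995
F X,y,Z 1.3829519664401442 7.901731582103396 6.585876372268767 pos X,y,Z -2.7537953152732797 -61.81172489578309 43.74138144580384 mom [1.964 1.061 0.766] grip 61.10976755619049
```

```bash
python3 gen.py -269 63.7 -1.5 -21.6 44.3 2.5 20 18 | tail -4
```

```text
-1.75 0.46 -0.99 0 0 0 5; -3.23 1.33 -2.00 0 0 0 5; -4.42 2.72 -2.81 0 0 0 5; -5.19 4.48 -3.34 0 0 0 5; -5.48 6.44 -3.53 0 0 0 5
0.23 1.97 0.16 0 0 0 5; 0.95 3.76 0.65 0 0 0 5; 2.09 5.20 1.43 0 0 0 5; 3.55 6.13 2.42 0 0 0 5; 5.17 6.48 3.53 0 0 0 5
1.63 -0.28 1.11 0 0 0 5; 3.11 -1.15 2.12 0 0 0 5; 4.29 -2.54 2.93 0 0 0 5; 5.07 -4.30 3.46 0 0 0 5; 5.35 -6.26 3.66 0 0 0 5
-0.23 -1.97 -0.16 0 0 0 5; -0.95 -3.76 -0.65 0 0 0 5; -2.09 -5.20 -1.43 0 0 0 5; -3.55 -6.13 -2.42 0 0 0 5; -5.17 -6.48 -3.53 0 0 0 5
```

>>> play_rows:
  moves: "-1.75 0.46 -0.99 0 0 0 5; -3.23 1.33 -2.00 0 0 0 5; -4.42 2.72 -2.81 0 0 0 5; -5.19 4.48 -3.34 0 0 0 5; -5.48 6.44 -3.53 0 0 0 5"

```text
time: 21.98
ee_pos: [503.9, -23.2, 75.4]
tool_rot: [0.195, -0.019, 0.98, -0.01]
ft_force: [30.5, -3.5, 1.6]
opening: 0.201
grip_force: 59.6
```

>>> play_rows:
  moves: "0.23 1.97 0.16 0 0 0 5; 0.95 3.76 0.65 0 0 0 5; 2.09 5.20 1.43 0 0 0 5; 3.55 6.13 2.42 0 0 0 5; 5.17 6.48 3.53 0 0 0 5"

```text
time: 22.4
ee_pos: [552.9, 40.3, 108.1]
tool_rot: [0.19, -0.018, 0.981, -0.013]
ft_force: [1.3, -18.8, -7.0]
opening: 0.204
grip_force: 59.3
```

>>> play_rows:
  moves: "0 0 0 0 0 0 5; 0 0 0 0 0 0 5"

```text
time: 22.57
ee_pos: [552.6, 40.2, 107.7]
tool_rot: [0.19, -0.018, 0.982, -0.012]
ft_force: [-1.7, -8.8, 0.3]
opening: 0.2
grip_force: 60.5
```

```bash
python3 cf.py
```

```text
22.5667 [552.615  40.206 107.695] [[-0.927, -0.031, 0.373], [-0.04, 0.999, -0.016], [-0.372, -0.03, -0.928]] [-0.196 -0.554 -0.755  0.992  0.057 -0.222] [-1.738 -8.823  0.252] 0.20015256547800153
F X,y,Z 1.3387603970705189 -8.822858279273735 1.1362880268488462 pos X,y,Z -2.3720246662113134 64.20559761589868 45.34897554553659 mom [-2.123  0.338 -0.858] grip 60.464826822280884
```

```bash
python3 gen.py -448.5 61.5 -4 -21.8 45 2 20 18 | tail -4
```

```text
1.58 -0.45 1.04 0 0 0 5; 3.02 -1.28 2.01 0 0 0 5; 4.18 -2.60 2.79 0 0 0 5; 4.94 -4.29 3.30 0 0 0 5; 5.23 -6.19 3.49 0 0 0 5
-0.21 -1.91 -0.14 0 0 0 5; -0.90 -3.64 -0.60 0 0 0 5; -1.99 -5.04 -1.34 0 0 0 5; -3.40 -5.96 -2.29 0 0 0 5; -4.97 -6.31 -3.34 0 0 0 5
-1.58 0.25 -1.07 0 0 0 5; -3.02 1.08 -2.04 0 0 0 5; -4.18 2.40 -2.82 0 0 0 5; -4.94 4.09 -3.33 0 0 0 5; -5.23 5.99 -3.52 0 0 0 5
0.21 1.91 0.14 0 0 0 5; 0.90 3.64 0.60 0 0 0 5; 1.99 5.04 1.34 0 0 0 5; 3.40 5.96 2.29 0 0 0 5; 4.97 6.31 3.34 0 0 0 5
```

>>> play_rows:
  moves: "1.58 -0.45 1.04 0 0 0 5; 3.02 -1.28 2.01 0 0 0 5; 4.18 -2.60 2.79 0 0 0 5; 4.94 -4.29 3.30 0 0 0 5; 5.23 -6.19 3.49 0 0 0 5"

```text
time: 22.98
ee_pos: [606.2, -19.4, 144.8]
tool_rot: [0.192, -0.02, 0.981, -0.009]
ft_force: [-1.9, 3.9, 4.7]
opening: 0.202
grip_force: 59.7
```

>>> play_rows:
  moves: "-0.21 -1.91 -0.14 0 0 0 5; -0.90 -3.64 -0.60 0 0 0 5; -1.99 -5.04 -1.34 0 0 0 5; -3.40 -5.96 -2.29 0 0 0 5; -4.97 -6.31 -3.34 0 0 0 5"

```text
time: 23.4
ee_pos: [555.3, -83.9, 110.7]
tool_rot: [0.192, -0.019, 0.981, -0.009]
ft_force: [-2.9, 9.8, 11.1]
opening: 0.203
grip_force: 60.3
```

>>> play_rows:
  moves: "-1.58 0.25 -1.07 0 0 0 5; -3.02 1.08 -2.04 0 0 0 5; -4.18 2.40 -2.82 0 0 0 5; -4.94 4.09 -3.33 0 0 0 5; -5.23 5.99 -3.52 0 0 0 5"

```text
time: 23.82
ee_pos: [503.9, -23.8, 75.9]
tool_rot: [0.193, -0.018, 0.981, -0.011]
ft_force: [15.7, -3.1, 5.1]
opening: 0.199
grip_force: 59.9
```

>>> play_rows:
  moves: "0.21 1.91 0.14 0 0 0 5; 0.90 3.64 0.60 0 0 0 5; 1.99 5.04 1.34 0 0 0 5; 3.40 5.96 2.29 0 0 0 5; 4.97 6.31 3.34 0 0 0 5"

```text
time: 24.23
ee_pos: [552.0, 39.8, 107.1]
tool_rot: [0.19, -0.019, 0.982, -0.011]
ft_force: [-2.2, -10.3, -2.1]
opening: 0.203
grip_force: 60.4
```

>>> play_rows:
  moves: "0 0 0 0 0 0 5; 0 0 0 0 0 0 5"

```text
time: 24.4
ee_pos: [552.4, 39.7, 107.5]
tool_rot: [0.19, -0.019, 0.982, -0.01]
ft_force: [-2.8, -2.4, 6.3]
opening: 0.199
grip_force: 61.3
```

```bash
python3 gen.py -808.5 61.5 -4 -21.8 45 2 12 18; python3 - <<'E'
from h import *
cs={n:vision.capture(n) for n in("scene","top")}
for n in cs:
 for t in('crank_knob','crank_mouth','lift_top','slab_top'):
  for r in pinpoint(n,t)[:1]: print(n,t,np.round(r['centre'],1),round(r['confidence'],2))
E
```

```text
24.4 [552.383  39.659 107.54 ] [[-0.927, -0.033, 0.373], [-0.041, 0.999, -0.013], [-0.373, -0.027, -0.928]] [-0.199 -0.556 -0.756  0.993  0.062 -0.226] [-2.829 -2.385  6.261] 0.19894176160236232
F X,y,Z -0.9286330295842733 -2.384875843621265 6.804789506661573 pos X,y,Z -2.0929908463316416 63.65927243097858 45.34115348013738 mom [-0.805  0.461 -0.297] grip 61.31108522415161
angle est y/X -88.72166656332953
1.58 -0.29 1.15 0 0 0 5; 3.02 -1.12 2.12 0 0 0 5; 4.18 -2.44 2.90 0 0 0 5; 4.94 -4.13 3.41 0 0 0 5; 5.23 -6.02 3.61 0 0 0 5
-0.21 -1.91 -0.14 0 0 0 5; -0.90 -3.64 -0.60 0 0 0 5; -1.99 -5.04 -1.34 0 0 0 5; -3.40 -5.96 -2.29 0 0 0 5; -4.97 -6.31 -3.34 0 0 0 5
-1.58 0.25 -1.07 0 0 0 5; -3.02 1.08 -2.04 0 0 0 5
scene crank_knob [339.5 229.5] 0.86
scene crank_mouth [163.2 311.4] 0.66
scene lift_top [309.8 318.1] 0.59
scene slab_top [313.5 325.8] 0.88
top crank_knob [296.8 272.6] 0.95
top crank_mouth [325.5 255.3] 0.86
top lift_top [326.7 157.4] 0.64
top slab_top [328.2 142.7] 0.66
```

>>> play_rows:
  moves: "1.58 -0.29 1.10 0 0 0 5; 3.02 -1.12 2.07 0 0 0 5; 4.18 -2.44 2.85 0 0 0 5; 4.94 -4.13 3.36 0 0 0 5; 5.23 -6.02 3.55 0 0 0 5"

```text
time: 25.32
ee_pos: [605.9, -19.5, 144.9]
tool_rot: [0.192, -0.02, 0.981, -0.008]
ft_force: [-1.5, 3.8, 5.9]
opening: 0.2
grip_force: 60.3
```

>>> play_rows:
  moves: "-0.21 -1.91 -0.14 0 0 0 5; -0.90 -3.64 -0.60 0 0 0 5; -1.99 -5.04 -1.34 0 0 0 5; -3.40 -5.96 -2.29 0 0 0 5; -4.97 -6.31 -3.34 0 0 0 5"

```text
time: 25.73
ee_pos: [554.6, -84.0, 110.3]
tool_rot: [0.191, -0.019, 0.981, -0.009]
ft_force: [-3.1, 9.3, 10.1]
opening: 0.198
grip_force: 60.7
```

>>> play_rows:
  moves: "-1.58 0.25 -1.07 0 0 0 5; -3.02 1.08 -2.04 0 0 0 5; -3.02 1.08 -2.04 0 0 0 5; -3.02 1.08 -2.04 0 0 0 5"

```text
time: 26.07
ee_pos: [523.6, -71.0, 88.8]
tool_rot: [0.191, -0.019, 0.981, -0.008]
ft_force: [-6.3, 5.2, 10.1]
opening: 0.204
grip_force: 61.1
```

```bash
python3 gen.py -1024.5 61.5 -4 -21.8 45 2 1 18
```

```text
26.0667 [523.609 -70.973  88.828] [[-0.927, -0.035, 0.374], [-0.041, 0.999, -0.008], [-0.374, -0.023, -0.927]] [-0.482 -0.637 -0.841  1.02   0.167 -0.493] [-6.28   5.196 10.066] 0.20360307341536418
F X,y,Z -0.025608304234335577 5.195884891062448 11.860548566227385 pos X,y,Z 32.2142761013878 -46.97334874052051 44.770822578057405 mom [1.711 0.932 0.753] grip 61.058406829833984
angle est y/X 34.80402292637276
-1.10 1.26 -0.62 0 0 0 5
```

>>> play_rows:
  moves: "0 0 0.1 0 0 0 45; 0 0 0.1 0 0 0 45; 0 0 0.1 0 0 0 45; -0.8 0 2 0 0 0 45; -1.6 0 4 0 0 0 45"

```text
time: 26.48
ee_pos: [506.6, -71.9, 126.5]
tool_rot: [0.188, -0.019, 0.982, -0.008]
ft_force: [0.0, 0.4, 0.4]
opening: 0.45
grip_force: 0.0
```

>>> play_rows:
  moves: "0 0 3 0 0 0 45; 0 0 6 0 0 0 45; 3 1 8 0 0 0 45; 7 2 9 0 0 0 0; 11 3.5 9 0 0 0 0"

```text
time: 26.9
ee_pos: [619.5, -39.0, 222.3]
tool_rot: [0.193, -0.018, 0.981, -0.011]
ft_force: [0.7, -1.8, 1.2]
opening: 0.178
grip_force: 0.0
```

>>> play_rows:
  moves: "4 1 0 0 0 0 0; 8 1 0 0 0 0 0; 12 1 -1 0 0 0 0; 12.8 1 -4 0 0 0 0; 12.8 1 -4.5 0 0 0 0"

```text
time: 27.32
ee_pos: [743.8, -27.7, 165.6]
tool_rot: [0.186, -0.019, 0.982, -0.008]
ft_force: [-1.6, 0.6, -2.1]
opening: -0.0
grip_force: 0.0
```

>>> play_rows:
  moves: "0 0 0 0 0 0 0; 0 0 0 0 0 0 0; 0 0 0 0 0 0 0"

```text
time: 27.57
ee_pos: [744.4, -28.4, 175.7]
tool_rot: [0.191, -0.019, 0.981, -0.01]
ft_force: [0.6, 0.6, 0.4]
opening: -0.0
grip_force: 0.0
```

Now probe the table at x≈745, expecting contact near 144.9.

>>> play_rows:
  moves: "0 0 -1.5 0 0 0 0; 0 0 -2.7 0 0 0 0; 0 0 -2.7 0 0 0 0; 0 0 -2.7 0 0 0 0"

```text
time: 27.9
ee_pos: [744.0, -28.2, 146.6]
tool_rot: [0.19, -0.019, 0.982, -0.009]
ft_force: [0.1, 0.2, 0.5]
opening: 0.001
grip_force: 0.0
```

>>> play_rows:
  moves: "0 0 -0.3 0 0 0 0; 0 0 -0.3 0 0 0 0; 0 0 -0.3 0 0 0 0"

```text
time: 28.15
ee_pos: [745.0, -28.4, 144.7]
tool_rot: [0.191, -0.019, 0.981, -0.01]
ft_force: [-2.3, 0.3, 4.2]
opening: 0.002
grip_force: 2.2
```

>>> play_rows:
  moves: "0 0 -0.2 0 0 0 0; 0 0 -0.2 0 0 0 0; 0 0 -0.2 0 0 0 0"

```text
time: 28.4
ee_pos: [745.2, -28.4, 144.5]
tool_rot: [0.191, -0.019, 0.981, -0.01]
ft_force: [-10.5, 1.0, 15.7]
opening: 0.001
grip_force: 7.9
```

The table reads 144.5 against 144.8 for the riser, so it is flush. Withdrawing for a final look at the crank.

>>> play_rows:
  moves: "0 0 4 0 0 0 0; 0 0 8 0 0 0 0; -3 -3 10 0 0 0 0; -6 -6 12 0 0 0 0; -8 -10 12 0 0 0 0"

```text
time: 28.82
ee_pos: [670.6, -117.0, 265.1]
tool_rot: [0.192, -0.02, 0.981, -0.01]
ft_force: [0.4, -0.4, 0.4]
opening: -0.002
grip_force: 0.0
```

>>> play_rows:
  moves: "-2 -4 0 0 0 0 0; -4 -7 0 0 0 0 0; -4 -10 0 0 0 0 0; -4 -10 0 0 0 0 0; -4 -10 0 0 0 0 0"

```text
time: 29.23
ee_pos: [630.0, -219.2, 260.1]
tool_rot: [0.19, -0.017, 0.982, -0.01]
ft_force: [0.7, 1.6, 0.0]
opening: 0.004
grip_force: 0.0
```

```bash
python3 - <<'E'
from st import *
cs={n:vision.capture(n) for n in("scene","top")}
for n in cs:
 for t in('crank_knob','crank_boss','crank_mouth','cup'):
  for r in pinpoint(n,t)[:1]: print(n,t,np.round(r['centre'],1),round(r['confidence'],2))
a=cv2.resize(cs["scene"]["frame"][210:410,240:420],(396,440),interpolation=cv2.INTER_CUBIC);b=cv2.resize(cs["top"]["frame"][90:290,235:415],(396,440),interpolation=cv2.INTER_CUBIC)
cv2.imwrite("pics/end.png",np.hstack([a,b]))
E
```

```text
29.2333 [ 630.046 -219.157  260.092] [[-0.928, -0.03, 0.372], [-0.038, 0.999, -0.012], [-0.372, -0.025, -0.928]] [-0.628 -0.147 -0.151  1.246  0.211 -0.629] [0.702 1.561 0.047] 0.004320746502988822
scene crank_knob [282.9 226.7] 0.69
scene crank_boss [312.  231.1] 0.85
scene crank_mouth [310.6 257.6] 0.9
scene cup [384.7 293.3] 0.61
top crank_knob [347.1 289.1] 0.97
top crank_boss [327.3 264.6] 0.56
top crank_mouth [324.2 251.5] 0.9
top cup [260.1 240.9] 0.89
```

View pics/end.png

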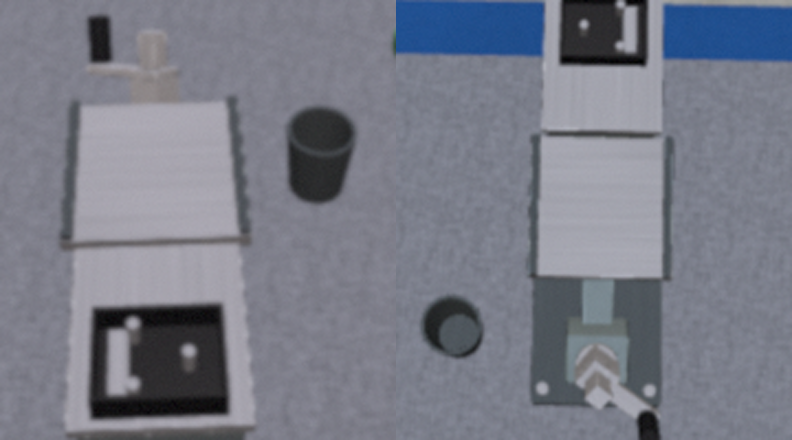

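The crank sits on the shaft (mouth at scene pixel (311,258)), the table is level with the riser, and the cup and lock case are undisturbed. Handing in.

```bash
python3 -c "
from rig import ticket
print(ticket.close_job())"
```

```text
the job is handed in; nothing more can be done
None
```

The crank went home on the shaft before any winding, the table is wound up to within about 0.3 mm of the riser plate by fingertip probing, and the job is handed in at about 29 s with the crank left on the shaft and the arm clear; no verdict was returned.

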